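# Set the spindle pin in a yarn stand

## Robot

A 6-joint arm with a two-finger parallel gripper is mounted at the origin on a cart in front of the work surface, level with it; the furniture and walls round the work are solid. World frame = base frame: x ahead of the robot, y to its left, z up, the work surface at z = 0. Lengths are in m, angles in rad, forces in N, time in s.
With the tool pointing down it reaches from about 0.375 to 0.975 m from the base axis. Payload 3.8 kg.
Tool frame: the origin (TCP) lies at the very end of the fingers, on their centre line; the grasp point (between the pads) lies 19 mm behind it (manip.pinch_z is the distance from the TCP to the grasp point, in m); z points along the fingers, y is the direction in which the jaws open and shut (so a half turn about z gives the same grasp; the last joint's range is limited). The gripper opens to 85 mm and grips with 20 to 120 N. Pads are 22 mm wide; open, the fingers measure 114 mm over their backs; the gripper's body (76 mm by 85 mm) begins 54 mm behind the grasp point. The pads swing forward as they close: fully open they stand 13 mm farther back than shut.
Start: joints at [1.092, 0.264, 1.604, -0, 1.274, -0.037], TCP at [0.289, 0.61, 0.197] pointing down, gripper open.
Joint ranges: [-2.63, 2.63], [-0.94, 2.18], [0.31, 2.57], [-1.31, 4.45], [0, 2.66], [-2.55, 2.55]. Speed limits (rad/s): [2.57, 2.57, 3.14, 3.14, 3.14, 3.14].

## Interface

Orientations are given as a unit quaternion [w, x, y, z].
In Python, from plant import manip, vision, finder gives the robot as it stands.
- The arm moves only by the shell command python3 -m pendant 'ROWS' [OPENING] [FORCE]. ROWS is JSON, a list of rows, each an object with "linear": the shift along the tool's x, y, z in m, a list of three; "angular": the turn, a rotation vector about the tool's x, y, z in rad, a list of three. In form: [{"linear": [x, y, z], "angular": [wx, wy, wz]}, ...]. A call has 1 to 20 rows; each row is the pose to reach, as a shift and turn from the pose commanded when the call began, along the tool's axes at that moment; what a row does not reach only later rows make up. A row lasts 1/8 s, in which the tool goes at most 62.5 mm and 10.7 degrees, less where a joint would pass 70% of its speed; a pose out of reach is approached as far as the arm can. A call with a gripper value outside its range is refused whole. OPENING is the finger opening in m, from 0 to 0.0854, set as the call begins (- or left out, the last holds). The fingers move at their own pace and stop on an object; FORCE is the grip in N (left out, the last holds). Time passes only in rows, so rows that repeat a pose let the fingers close. It gives the time, the measured TCP pose, the force and the opening at its end, in the units of the state.
- manip.get_state(): the state, without advancing time (a new reading comes with each control period).
- vision.snapshot(name): name is "side" or "top" or "wrist"; returns a dict with "pixels" (420x560x3 uint8, red, green, blue), "range_z" (420x560 float32, m along the optical axis (not along the pixel's ray), 0 where there is no reading), "K" (3x3 intrinsics, pixels), "k1" (the pictures are not rectified: a ray, as slopes to the right and down, at radius r is drawn at 1 + k1 r^2 times it, then the intrinsics apply), "R" (3x3) and "t" (3): a world point X has camera coordinates R X + t; the wrist camera has in their place "hand_eye" (4x4, takes a point from camera to tool coordinates, whose origin is the TCP and whose axes are the flange's). Camera axes: x right, y down, z forward; pixel columns grow to the right and rows downward; lengths in m; the calibration is good to about 2 mm. A picture is of the moment at which its call begins: read the wrist's pose just before it.
- manip.finish_job(): hands the job in, once; it reports no verdict.
Trained networks look in the newest picture that a camera, given by its name, has taken for a name from the list of things; names that differ only in an ending like _2 or _b are one class to them, and where a whole thing is asked for, a point or a joint stands for the part that bears it (a point fixed in the world has none). Each returns a list of dicts, best first, with "score" (0 to 1); they miss things now and then, are a little off and sometimes report something else, mostly with a low value. They report only what shows in the picture. A call takes as long as a camera call.
- finder.look_for(camera, thing): "rect" ([left, top, right, bottom] in pixels, round what is visible of it).
The state is a dict: "t": time; "joint_positions": joint angles; "dq": joint speeds; "joint_efforts": joint torques, N m; "position": TCP position; "ee_rot": TCP orientation; "wrist_force": force on the tool from outside, world axes, zero at the start; "torque": the same for the moment, N m; "gripper_width": finger opening in m.
Only numpy, scipy, OpenCV 4.12 (cv2) and the standard library are available. Lean on these libraries where they do the work, as an engineer would, in place of code of your own. Each camera call takes 0.05 s, during which the arm holds its last target.

## Task

First slide the thin cover strip along its channel in the yarn stand's base until it hangs out over one end and can be pinched there, lift it off and lay it flat on the worktop. Then take the spindle pin out of its slanting holder, set its tip down on the bare channel floor near one end, on the centreline, and slide it along the centreline until it drops into the unmarked blind hole; push it fully home, let go and leave it standing upright. Leave the jar and the bobbin where they are.

Things in the scene. Friction and masses are not known exactly. Their poses are not given: they have to be found in the camera images.
- base: base of the yarn stand, fixed: a block 200 mm long (y) with a straight channel along y, open at both ends, between two grey rails 78 mm wide overall (x); screw lugs up to 11 mm high reach to 50 mm either side. Dark channel floor 54 mm wide, 40 mm above the worktop; the rails rise 5 mm above it. Origin: centre of the underside, z up.
- channel_mid (a point): middle of the channel floor, 40 mm above base's origin, axes as base. One blind round hole lies on the centreline (x = 0) at an unknown place between y = -24 and +24 mm from here, 15.8 mm wide, 34 mm deep (bottom 6 mm above the worktop), 1 mm chamfer; the strip covers it at first.
- strip: plain aluminium cover strip, 120 mm long (y), 50 mm wide (x), 5 mm thick, 0.09 kg, loose in the channel (2 mm play each side, top flush with the rails, so it can only be pushed along). Origin: centre of its underside, z up. It stays level while it overhangs the base by less than 55 mm.
- pin: loose turned steel spindle pin 147 mm long, about 0.18 kg. Shaft 14 mm in diameter; its tip tapers over the last 7 mm to a flat 7 mm across; a round knob 24 mm in diameter from 108 to 147 mm above the tip. Origin: centre of the tip's end face; z runs up along the pin to the knob.
- pin_tip (a point): centre of the pin's tip face (same point as the pin's origin)
- pin_knob (a point): centre of the pin's knob, 127.5 mm above the tip along the pin; the place to grasp it
- holder: fixed slanting pin holder: a square socket on a dark foot 110 x 64 mm (x, y). The socket leans 30 degrees from vertical towards the holder's -x (roughly towards the robot), is 60 mm deep, 32 mm wide outside; 1 mm play round the pin, which comes out only along the slant. Origin: centre of the foot's underside, z up.
- socket_mouth (a point): centre of the socket's upper opening, axes as holder; the pin's knob and 48 mm of its shaft show above it
- jar: sample jar, 51 mm wide, 66 mm tall; loose bystander. Origin: centre of the underside
- bobbin: slim upright bobbin of thread, 44 mm wide, 158 mm tall; loose bystander. Origin: centre of the underside
- tape: roll of tape lying flat, 67 mm wide, 19 mm tall; fixed bystander. Origin: centre of the underside
- spool: flanged spool, 46 mm wide, 42 mm tall; fixed bystander. Origin: centre of the underside

How it is judged:
By the outcome, as a careful person would: the job done as asked, in the order asked, and still so for the second after the job is handed in, with the robot touching nothing.
It also fails if it takes over 72 s, if anything falls off the work surface, if the arm or the gripper's body presses on something with over 40 N, if the wrist force passes 120 N, or if a joint passes its speed limit or range.

## Working session

There is one attempt and no reset: what is moved stays moved. The work goes in short steps, Python scripts to look and compute and a shell command to move; the robot and the scene stay as the last step left them, time stands still between calls to the robot, and variables do not carry over. Pictures are saved under pics/ and viewed, and the job is handed in when it is done.

```bash
ls; mkdir -p pics; cat > h.py <<'E'
import numpy as np, cv2, json
from scipy.spatial.transform import Rotation as Rn
from plant import manip, vision, finder
def q2R(q): return Rn.from_quat([q[1],q[2],q[3],q[0]]).as_matrix()
def snap(name,out=None):
    st=manip.get_state(); s=vision.snapshot(name)
    if out: cv2.imwrite('pics/'+out,cv2.cvtColor(s['pixels'],cv2.COLOR_RGB2BGR))
    s['st']=st
    if name=='wrist':
        T=np.eye(4);T[:3,:3]=q2R(st['ee_rot']);T[:3,3]=st['position'];s['c2w']=T@np.array(s['hand_eye'])
    else:
        R=np.array(s['R']);t=np.array(s['t']);T=np.eye(4);T[:3,:3]=R.T;T[:3,3]=-R.T@t;s['c2w']=T
    return s
def cloud(s):
    K=np.array(s['K']);h,w=s['range_z'].shape
    u,v=np.meshgrid(np.arange(w),np.arange(h))
    xd=(u-K[0,2])/K[0,0];yd=(v-K[1,2])/K[1,1];x,y=xd.copy(),yd.copy()
    for _ in range(10):
        f=1+s['k1']*(x*x+y*y);x=xd/f;y=yd/f
    z=s['range_z'];P=np.stack([x*z,y*z,z],-1)
    W=P@s['c2w'][:3,:3].T+s['c2w'][:3,3];W[z==0]=np.nan
    rays=np.stack([x,y,np.ones_like(x)],-1)@s['c2w'][:3,:3].T
    return W,rays
def proj(s,X):
    T=np.linalg.inv(s['c2w']);p=np.atleast_2d(X)@T[:3,:3].T+T[:3,3]
    x=p[:,0]/p[:,2];y=p[:,1]/p[:,2];f=1+s['k1']*(x*x+y*y);K=np.array(s['K'])
    return np.stack([K[0,0]*x*f+K[0,2],K[1,1]*y*f+K[1,2]],-1)
E
python3 - <<'E'
from h import *
print(manip.get_state(), manip.pinch_z)
for n in ['top','side','wrist']:
    s=snap(n,n+'0.png'); print(n,s['k1'],s['c2w'].round(3).tolist(),np.array(s['K']).round(1).tolist())
    for th in ['base','strip','pin','pin_knob','holder','jar','bobbin','tape','spool']:
        r=finder.look_for(n,th); print(th,[(np.round(d['rect']).tolist(),round(d['score'],2)) for d in r[:2]])
E
```

```text
pics
{'t': 0.0, 'joint_positions': array([ 1.09210908e+00,  2.64765244e-01,  1.60539871e+00,  2.33868069e-06,
        1.27367632e+00, -3.68895694e-02]), 'dq': array([ 9.77236592e-04, -2.04810210e-03, -3.34558930e-04, -1.56080573e-03,
       -1.68971107e-03, -6.24271049e-05]), 'joint_efforts': array([ 1.88696422e-04, -5.15109873e+01, -3.67322695e+01, -9.68697327e-05,
        1.26887381e-02, -1.33928367e-06]), 'position': array([0.28822636, 0.60947008, 0.19554061]), 'ee_rot': array([-2.87587696e-04,  2.19106904e-01,  9.75700211e-01, -1.08638929e-03]), 'wrist_force': array([-0.3262237 , -0.74532493,  0.19817025]), 'torque': array([-0.02434417, -0.06233867,  0.03098176]), 'gripper_width': 0.0856043111677784} 0.0187
top 0.036474209668463944 [[-0.003, -0.986, 0.168, 0.422], [-1.0, 0.005, 0.007, -0.051], [-0.007, -0.168, -0.986, 0.957], [0.0, 0.0, 0.0, 1.0]] [[384.7, 0.0, 280.7], [0.0, 384.7, 211.2], [0.0, 0.0, 1.0]]
base [([179.0, 219.0, 267.0, 271.0], 0.98)]
strip [([195.0, 228.0, 250.0, 259.0], 0.61)]
pin [([352.0, 232.0, 367.0, 256.0], 0.53)]
pin_knob [([352.0, 232.0, 368.0, 257.0], 0.6
[... 530 characters left out ...]
1.0, 276.0, 311.0, 301.0], 0.48)]
pin_knob [([279.0, 280.0, 310.0, 299.0], 0.62), ([293.0, 231.0, 310.0, 259.0], 0.53)]
holder [([288.0, 287.0, 336.0, 321.0], 0.91)]
jar [([291.0, 233.0, 313.0, 259.0], 0.89)]
bobbin [([246.0, 111.0, 263.0, 153.0], 0.85), ([289.0, 289.0, 336.0, 320.0], 0.64)]
tape [([289.0, 355.0, 319.0, 388.0], 0.78)]
spool [([290.0, 181.0, 303.0, 200.0], 0.49), ([246.0, 112.0, 261.0, 151.0], 0.18)]
wrist -0.0816738476449808 [[0.427, 0.863, 0.269, 0.22], [0.904, -0.408, -0.126, 0.643], [0.001, 0.297, -0.955, 0.374], [0.0, 0.0, 0.0, 1.0]] [[354.1, 0.0, 282.3], [0.0, 354.1, 210.7], [0.0, 0.0, 1.0]]
base []
strip []
pin []
pin_knob []
holder []
jar []
bobbin []
tape []
spool []
```

View pics/top0.png

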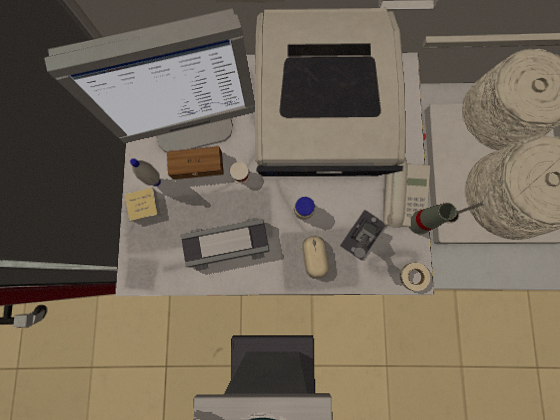

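View pics/side0.png

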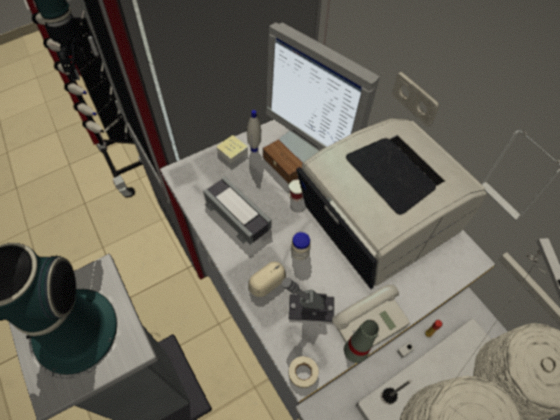

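```bash
python3 - <<'E'
from h import *
for n in ['top','side']:
    s=snap(n);W,_=cloud(s)
    cv2.imwrite(f'pics/{n}1.png',cv2.resize(cv2.cvtColor(s['pixels'],cv2.COLOR_RGB2BGR)[150:300,120:440] if n=='top' else cv2.cvtColor(s['pixels'],cv2.COLOR_RGB2BGR)[100:330,190:350],None,fx=2.5,fy=2.5,interpolation=cv2.INTER_CUBIC))
    np.save(f'/tmp/{n}W.npy',W)
    for th in ['base','strip','pin_knob','holder','jar','bobbin','tape','spool']:
        r=finder.look_for(n,th)
        if r:
            l,t,rr,b=[int(round(a)) for a in r[0]['rect']];w=W[t:b+1,l:rr+1].reshape(-1,3);w=w[w[:,2]>0.008]
            print(n,th,np.nanpercentile(w,[2,50,98],axis=0).round(3).tolist())
E
```

```text
top base [[0.451, -0.004, 0.01], [0.501, 0.09, 0.045], [0.551, 0.184, 0.049]]
top strip [[0.467, 0.028, 0.038], [0.501, 0.092, 0.046], [0.537, 0.156, 0.049]]
top pin_knob [[0.464, -0.255, 0.008], [0.488, -0.22, 0.126], [0.513, -0.2, 0.153]]
top holder [[0.468, -0.3, 0.008], [0.52, -0.236, 0.044], [0.575, -0.2, 0.152]]
top jar [[0.562, -0.121, 0.018], [0.581, -0.1, 0.066], [0.605, -0.079, 0.07]]
top bobbin [[0.643, 0.251, 0.051], [0.658, 0.264, 0.108], [0.679, 0.284, 0.159]]
top tape [[0.393, -0.394, 0.01], [0.423, -0.363, 0.02], [0.452, -0.334, 0.023]]
top spool [[0.658, 0.038, 0.014], [0.677, 0.057, 0.043], [0.699, 0.079, 0.046]]
side strip [[0.46, 0.027, 0.02], [0.5, 0.087, 0.045], [0.543, 0.151, 0.049]]
side pin_knob [[0.464, -0.244, 0.009], [0.489, -0.226, 0.122], [0.521, -0.154, 0.152]]
side holder [[0.477, -0.307, 0.008], [0.516, -0.256, 0.044], [0.571, -0.21, 0.123]]
side jar [[0.563, -0.128, 0.011], [0.58, -0.112, 0.063], [0.607, -0.085, 0.069]]
side bobbin [[0.637, 0.248, 0.01], [0.662, 0.263, 0.073], [0.747, 0.369, 0.156]]
side tape [[0.391, -0.399, 0.011], [0.421, -0.368, 0.019], [0.452, -0.337, 0.022]]
side spool [[0.636, -0.036, 0.01], [0.663, 0.04, 0.043], [0.688, 0.075, 0.187]]
```

View pics/top1.png

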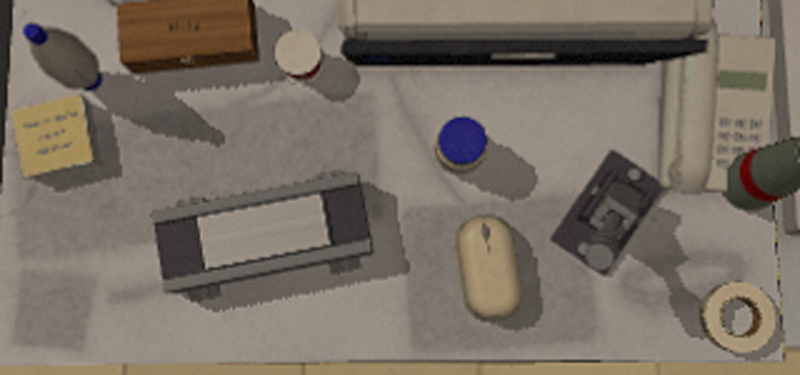

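View pics/side1.png

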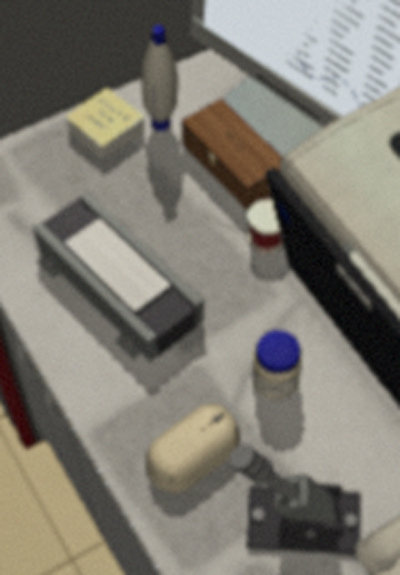

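```bash
python3 - <<'E'
from h import *
W=np.load('/tmp/topW.npy')
# base: points z>0.035<.06 in region
w=W.reshape(-1,3);
m=(w[:,2]>0.03)&(w[:,2]<.06)&(w[:,0]>.42)&(w[:,0]<.58)&(w[:,1]>-.04)&(w[:,1]<.22)
p=w[m][:,:2].astype(np.float32);print(cv2.minAreaRect(p),m.sum(), np.percentile(w[m][:,2],[10,50,90]))
s=snap('top');g=s['pixels'].astype(int).sum(-1)/3
hsel=(W[...,2]>.035)&(W[...,2]<.06)&(W[...,0]>.46)&(W[...,0]<.545)&(W[...,1]>-.04)&(W[...,1]<.22)&(g>150)
print(cv2.minAreaRect(W[hsel][:,:2].astype(np.float32)),hsel.sum(),np.median(W[hsel],axis=0))
# knob
k=(w[:,2]>0.1)&(w[:,2]<.17)&(abs(w[:,0]-.5)<.06)&(w[:,1]<-.15)&(w[:,1]>-.3)
print(w[k].min(0),w[k].max(0),w[k].mean(0),k.sum())
# table height
t=(w[:,2]<.02)&(abs(w[:,0]-.4)<.03)&(abs(w[:,1])<.2);print(np.median(w[t][:,2]))
# height map
import sys
for x in np.arange(.78,.34,-.02):
    r=[]
    for y in np.arange(.38,-.46,-.02):
        q=(abs(w[:,0]-x)<.01)&(abs(w[:,1]-y)<.01);z=w[q][:,2];r.append('%3d'%(np.nanmax(z)*1000) if q.any() else ' --')
    print('%.2f'%x,*r)
E
```

```text
((0.5030570030212402, 0.08978602290153503), (0.07808899134397507, 0.19921262562274933), 10.772419929504395) 2778 [0.04024986 0.04500275 0.04774195]
((0.5062612295150757, 0.08823320269584656), (0.043500784784555435, 0.11683929711580276), 11.484766006469727) 10 [0.51597136 0.13916745 0.04635426]
[ 0.46221781 -0.23160377  0.10014242] [ 0.50209709 -0.19827527  0.15561885] [ 0.47948469 -0.21299971  0.1410597 ] 177
0.001143361526043385
0.78 425 427 363 364 364 364 364 364 363 351 209  92  14  13  14  13   5   5   5 245 246 246 248 247 248 249 249 249 248 247 248 248 246 246 241  --  --   3   4   5   1  --
0.76 421 424 364 364 365 356 211 122  13  13  14  13  15  12  10   5   4   3   3 245 244 245 247 246 246 247 246 246 247 247 246 246 245 245  --  --  --   3   7   4   1  --
0.74 413 423 210 170  65   4  13  13  48  48  49  49  48  48  47   5   3   3   3 242 243 244 244 246 245 245 245 245 244 245 245 244 243 244 238  --  --   4   6   4   1  --
0.72 417 420   4   6   4   5   4  48  51  49  48  49  50  50  49   4   4   4   4 241 242 241 242 241 242 241 241 242 241 243 241 243 243 241 237  -
[... 2439 characters left out ...]
   2  --
0.42 369 369   5   6   5   4   4   3   4   5   4   5   5   7   5   5   4   4   5   5   5   6   4   4  20  37  37  10   5   5   4   4   4   4   4   7  22  21  22  23   1  --
0.40 365 368   5   4   5   5   5   5   5   6   5   5   6   5   4   4   5   3   3   5   4   6   4   4   4   6   4   6   5   4   4   6   4   5   5   5  22  24  25  22   0  --
0.38 363 365   4   6   4   4   4   5   4   3   4   4   4   4   3   4   3   5   4   4   4   6   5   5   3   4   3   3   4   5   3   4   3   4   5   3   4   3   3   5   1  --
0.36  --  --  --  --  --  --  --  --  --  --  --  --  --  --  --  --  --  --  --  --  --  --  --  --  --  --  --  --  --  --  --  --  --  --  --  --  --  --  --  --  --  --
```

```bash
cat >> h.py <<'E'
def rows(p=None,R=None):
    "shift & rotvec in tool axes from measured pose to desired"
    st=manip.get_state();R0=q2R(st['ee_rot']);p0=np.array(st['position'])
    p=p0 if p is None else np.array(p); R=R0 if R is None else R
    print('lin',(R0.T@(p-p0)).round(4).tolist(),'ang',Rn.from_matrix(R0.T@R).as_rotvec().round(4).tolist(), 'deg',np.degrees(np.linalg.norm(Rn.from_matrix(R0.T@R).as_rotvec())).round(1))
def down(ydir_deg):
    "tool pointing down with tool y at angle from world x"
    a=np.radians(ydir_deg);y=np.array([np.cos(a),np.sin(a),0]);z=np.array([0,0,-1.]);return np.stack([np.cross(y,z),y,z],1)
def show(st=None):
    st=st or manip.get_state();R=q2R(st['ee_rot'])
    print('t',round(st['t'],2),'p',np.round(st['position'],4),'yang',np.degrees(np.arctan2(R[1,1],R[0,1])).round(2),'z',R[:,2].round(3),'F',np.round(st['wrist_force'],1),'w',round(st['gripper_width'],4),'q',np.round(st['joint_positions'],2))
E
python3 - <<'E'
from h import *
for n in ['top','side']:
    W=np.load(f'/tmp/{n}W.npy');w=W.reshape(-1,3)
    m=(w[:,1]>.34)&(w[:,1]<.6)&(w[:,2]>.1)&(w[:,0]<.9)
    print(n,m.sum(),np.nanpercentile(w[m],[0,2,50,98,100],axis=0).round(3).tolist())
    for x in [.2,.25,.3,.33,.36,.4,.5]:
        q=(w[:,1]>.3)&(w[:,1]<1)&(w[:,2]>.05)&(abs(w[:,0]-x)<.015)
        if q.any(): print(x,w[q].min(0).round(3),w[q].max(0).round(3),q.sum())
show()
rows([.29,.25,.25],down(64.7-40))
E
```

```text
top 24554 [[0.379, 0.34, 0.1], [0.393, 0.367, 0.113], [0.621, 0.369, 0.308], [0.877, 0.373, 0.415], [0.9, 0.414, 0.434]]
0.4 [0.385 0.366 0.05 ] [0.415 0.392 0.369] 1630
0.5 [0.485 0.366 0.051] [0.515 0.372 0.388] 1755
side 21029 [[0.248, 0.34, 0.1], [0.267, 0.364, 0.113], [0.524, 0.368, 0.338], [0.855, 0.583, 0.499], [0.9, 0.6, 0.533]]
0.25 [0.248 0.538 0.247] [0.265 0.625 0.482] 389
0.3 [0.285 0.562 0.242] [0.315 0.657 0.479] 735
0.33 [0.315 0.576 0.248] [0.332 0.671 0.461] 238
0.36 [0.361 0.831 0.125] [0.375 0.849 0.211] 87
0.4 [0.385 0.362 0.051] [0.415 0.828 0.533] 3051
0.5 [0.485 0.362 0.051] [0.515 0.713 0.5  ] 1734
t 2.45 p [0.2886 0.6102 0.1969] yang 64.69 z [-0. -0. -1.] F [-0.1  0.   0.2] w 0.0853 q [ 1.09  0.26  1.6  -0.    1.27 -0.04]
lin [-0.1553, -0.325, -0.0531] ang [-0.0, 0.0, 0.6979] deg 40.0
```

```bash
python3 - <<'E'
from h import *
rows([.29,.27,.25],down(40))
rows([.45,.09,.24],down(10.8))
E
```

```text
lin [-0.1467, -0.3069, -0.0531] ang [-0.0, 0.0, 0.4309] deg 24.7
lin [-0.3683, -0.4012, -0.0431] ang [-0.0, 0.0, 0.9405] deg 53.9
```

```bash
python3 -m pendant '[{"linear":[-0.147,-0.307,-0.053],"angular":[0,0,0.43]},{"linear":[-0.147,-0.307,-0.053],"angular":[0,0,0.43]},{"linear":[-0.147,-0.307,-0.053],"angular":[0,0,0.43]},{"linear":[-0.147,-0.307,-0.053],"angular":[0,0,0.43]},{"linear":[-0.147,-0.307,-0.053],"angular":[0,0,0.43]},{"linear":[-0.147,-0.307,-0.053],"angular":[0,0,0.43]},{"linear":[-0.147,-0.307,-0.053],"angular":[0,0,0.43]},{"linear":[-0.368,-0.401,-0.043],"angular":[0,0,0.94]},{"linear":[-0.368,-0.401,-0.043],"angular":[0,0,0.94]},{"linear":[-0.368,-0.401,-0.043],"angular":[0,0,0.94]},{"linear":[-0.368,-0.401,-0.043],"angular":[0,0,0.94]},{"linear":[-0.368,-0.401,-0.043],"angular":[0,0,0.94]},{"linear":[-0.368,-0.401,-0.043],"angular":[0,0,0.94]}]' 0 40
python3 - <<'E'
from h import *
show()
s=snap('wrist','w1.png')
W,_=cloud(s);np.save('/tmp/w1.npy',W)
w=W.reshape(-1,3)
m=(w[:,2]>0.035)&(w[:,2]<.06)&(w[:,0]>.42)&(w[:,0]<.58)&(w[:,1]>-.04)&(w[:,1]<.22)
print(cv2.minAreaRect(w[m][:,:2].astype(np.float32)),m.sum())
E
```

```text
t: 4.08
position: [0.4497, 0.0912, 0.2394]
ee_rot: [-0.001, 0.637, 0.771, -0.0]
wrist_force: [0.6, 0.3, -0.8]
gripper_width: -0.0004
t 4.08 p [0.4497 0.0912 0.2394] yang 10.81 z [-0.001  0.001 -1.   ] F [ 0.6  0.3 -0.8] w -0.0004 q [ 0.14 -0.18  1.99  0.    1.34 -0.04]
((0.5033890008926392, 0.09081348031759262), (0.07821480184793472, 0.1996944546699524), 10.623537063598633) 12732
```

View pics/w1.png

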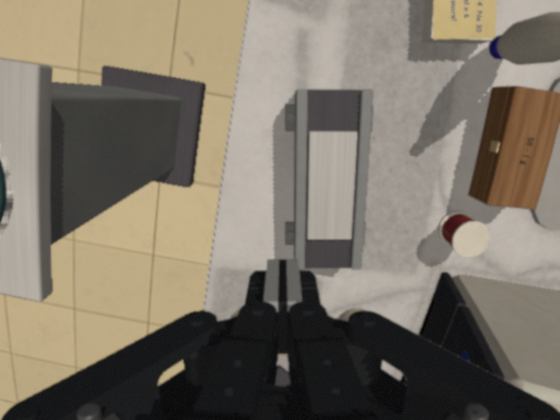

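```bash
cat >> h.py <<'E'
BC=np.array([.5033,.0907]);BA=np.radians(10.68)
BX=np.array([np.cos(BA),np.sin(BA)]);BY=np.array([-np.sin(BA),np.cos(BA)])
def b2w(x,y,z): return [*(BC+BX*x+BY*y),z]
def w2b(P): d=np.asarray(P)[...,:2]-BC; return np.stack([d@BX,d@BY],-1)
E
python3 - <<'E'
from h import *
W=np.load('/tmp/w1.npy');im=cv2.imread('pics/w1.png').astype(int).sum(-1)/3
B=w2b(W)
for y in range(-100,101,10):
    m=(abs(B[...,0])<.015)&(abs(B[...,1]-y/1000)<.003)&(W[...,2]<.07)
    print(y,m.sum(),np.median(im[m]).round(),np.median(W[m][:,2]).round(4))
m=(im>120)&(abs(B[...,0])<.027)&(abs(B[...,1])<.095)&(W[...,2]>.035)&(W[...,2]<.07)
print(np.percentile(B[m],[1,50,99],axis=0).round(4))
rows(b2w(0,.08,.075),down(10.68))
rows(b2w(0,.08,.045),down(10.68))
E
```

```text
-100 44 79.0 0.0397
-90 109 69.0 0.0401
-80 125 69.0 0.04
-70 121 69.0 0.0402
-60 89 161.0 0.0449
-50 130 164.0 0.0453
-40 139 164.0 0.0453
-30 134 165.0 0.0453
-20 138 166.0 0.045
-10 149 167.0 0.0454
0 149 168.0 0.0453
10 145 168.0 0.0452
20 148 169.0 0.0451
30 172 169.0 0.045
40 145 170.0 0.0454
50 173 170.0 0.0455
60 171 90.0 0.0411
70 174 72.0 0.0403
80 174 72.0 0.0403
90 174 72.0 0.0403
100 138 96.0 0.0395
[[-0.0241 -0.059 ]
 [ 0.0002  0.0033]
 [ 0.0246  0.0577]]
lin [0.0689, 0.0532, 0.1646] ang [-0.0009, -0.0008, 0.0036] deg 0.2
lin [0.0689, 0.0533, 0.1946] ang [-0.0009, -0.0008, 0.0036] deg 0.2
```

```bash
python3 -m pendant '[{"linear":[0.069,0.053,0.1],"angular":[0,0,0.004]},{"linear":[0.069,0.053,0.1],"angular":[0,0,0.004]},{"linear":[0.069,0.053,0.18],"angular":[0,0,0.004]},{"linear":[0.069,0.053,0.188],"angular":[0,0,0.004]},{"linear":[0.069,0.053,0.192],"angular":[0,0,0.004]},{"linear":[0.069,0.053,0.196],"angular":[0,0,0.004]},{"linear":[0.069,0.053,0.196],"angular":[0,0,0.004]}]' 0 40
python3 - <<'E'
from h import *
show();st=manip.get_state();print(w2b(st['position']))
rows(b2w(0,-.013,.042),down(10.68))
E
```

```text
t: 5.0
position: [0.4903, 0.1688, 0.0458]
ee_rot: [0.001, 0.639, 0.77, 0.001]
wrist_force: [1.0, 0.4, 0.4]
gripper_width: 0.0
t 5.0 p [0.4903 0.1688 0.0458] yang 10.63 z [ 0.003  0.001 -1.   ] F [1.  0.4 0.4] w 0.0 q [0.28 0.11 2.08 0.   0.94 0.1 ]
[0.00172292 0.07918988]
lin [-0.0922, -0.0016, 0.0038] ang [0.0034, -0.0004, -0.0009] deg 0.2
```

```bash
python3 -m pendant '[{"linear":[0,-0.001,0.003],"angular":[0,0,0]},{"linear":[0,-0.001,0.003],"angular":[0,0,0]},{"linear":[-0.012,-0.002,0.003],"angular":[0,0,0]},{"linear":[-0.024,-0.002,0.003],"angular":[0,0,0]},{"linear":[-0.036,-0.002,0.003],"angular":[0,0,0]},{"linear":[-0.048,-0.002,0.003],"angular":[0,0,0]},{"linear":[-0.060,-0.002,0.003],"angular":[0,0,0]},{"linear":[-0.072,-0.002,0.003],"angular":[0,0,0]},{"linear":[-0.082,-0.002,0.003],"angular":[0,0,0]},{"linear":[-0.088,-0.002,0.003],"angular":[0,0,0]},{"linear":[-0.092,-0.002,0.003],"angular":[0,0,0]},{"linear":[-0.092,-0.002,0.003],"angular":[0,0,0]}]' 0 40
python3 - <<'E'
from h import *
show();st=manip.get_state();print(w2b(st['position']))
s=snap('top','top2.png');W,_=cloud(s);B=w2b(W);im=s['pixels'].astype(int).sum(-1)/3
s=snap('side');c=cv2.cvtColor(s['pixels'],cv2.COLOR_RGB2BGR)
t=cv2.imread('pics/top2.png')
cv2.imwrite('pics/c2.png',np.hstack([cv2.resize(t[190:290,170:330],(480,300)),cv2.resize(c[150:300,190:340],(300,300))]))
for y in range(-160,100,5):
    m=(abs(B[...,0])<.02)&(abs(B[...,1]-y/1000)<.003)&(W[...,2]<.07)
    if m.any(): print(y,m.sum(),np.median(im[m]).round(),np.median(W[m][:,2]).round(4),end='; ')
E
```

```text
t: 6.5
position: [0.5039, 0.0772, 0.0409]
ee_rot: [-0.0, 0.639, 0.769, 0.0]
wrist_force: [-0.2, 1.3, -0.4]
gripper_width: 0.0001
t 6.5 p [0.5039 0.0772 0.0409] yang 10.59 z [-0.  0. -1.] F [-0.2  1.3 -0.4] w 0.0001 q [ 0.1   0.11  2.1   0.    0.93 -0.08]
[-0.00193006 -0.01338825]
-160 37 143.0 0.0017; -155 37 143.0 0.0013; -150 39 138.0 0.0014; -145 38 137.0 0.0013; -140 38 143.0 0.0007; -135 38 146.0 0.0009; -130 36 103.0 0.0015; -125 40 105.0 0.0015; -120 38 103.0 0.0009; -115 38 95.0 0.0012; -110 40 92.0 0.0015; -105 38 93.0 0.001; -100 45 61.0 0.0374; -95 43 61.0 0.0416; -90 42 61.0 0.0412; -85 41 61.0 0.0407; -80 44 61.0 0.0406; -75 41 62.0 0.0411; -70 43 61.0 0.0411; -65 46 58.0 0.0411; -60 45 154.0 0.046; -55 43 153.0 0.0461; -50 41 153.0 0.0457; -45 43 153.0 0.0462; -40 40 153.0 0.0462; -35 28 152.0 0.0459; -30 20 141.0 0.0459; -25 11 157.0 0.0456; -20 3 154.0 0.0475; 30 1 141.0 0.0442; 35 3 153.0 0.0462; 40 6 161.0 0.0456; 45 9 160.0 0.046; 50 12 161.0 0.0466; 55 13 160.0 0.045; 60 17 62.0 0.042; 65 22 63.0 0.0417; 70 23 64.0 0.0413; 75 22 64.0 0.041; 80 28 64.0 0.041; 85 25 65.0 0.0409; 90 25 64.0 0.0416; 95 26 62.0 0.0409;
```

View pics/c2.png

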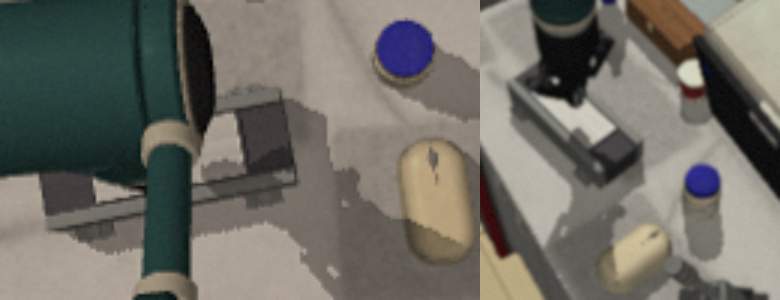

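```bash
python3 - <<'E'
from h import *
s=snap('wrist','w2.png');W,_=cloud(s);np.save('/tmp/w2.npy',W)
show()
E
```

```text
t 6.65 p [0.5038 0.0775 0.0409] yang 10.62 z [-0.  0. -1.] F [-0.   0.   0.9] w -0.0 q [ 0.1   0.11  2.1   0.    0.93 -0.08]
```

View pics/w2.png

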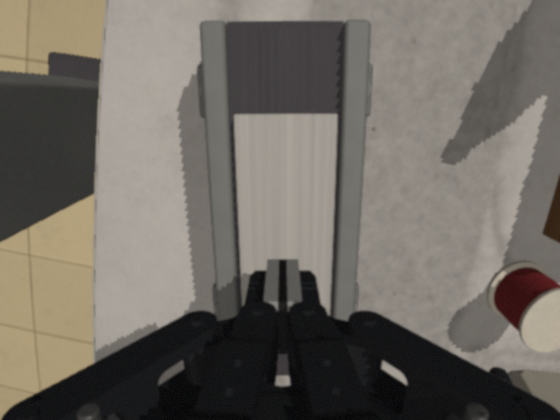

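```bash
python3 -m pendant '[{"linear":[0,0,0.001],"angular":[0,0,0]},{"linear":[0,0,0.002],"angular":[0,0,0]},{"linear":[0,0,0.003],"angular":[0,0,0]}]' 0 40;python3 -m pendant '[{"linear":[0,0,0.001],"angular":[0,0,0]},{"linear":[0,0,0.002],"angular":[0,0,0]}]' 0 40
```

```text
t: 7.02
position: [0.5038, 0.0774, 0.0378]
ee_rot: [-0.0, 0.639, 0.769, -0.0]
wrist_force: [0.1, -0.1, -0.6]
gripper_width: -0.0
t: 7.28
position: [0.5039, 0.0773, 0.0358]
ee_rot: [0.0, 0.639, 0.769, -0.0]
wrist_force: [0.5, 0.0, -0.1]
gripper_width: -0.0002
```

```bash
python3 - <<'E'
from h import *
W=np.load('/tmp/w2.npy')
for v in range(250,330,6): print(v,W[v,272].round(4),W[v,283].round(4),W[v,292].round(4))
E
```

```text
250 [0.4985 0.0775 0.0445] [0.5042 0.0789 0.0452] [0.5089 0.0797 0.0451]
256 [0.4992 0.0741 0.0445] [0.5048 0.0757 0.0457] [0.5096 0.0765 0.0454]
262 [0.4976 0.0887 0.0827] [0.5022 0.0894 0.0824] [0.5058 0.0903 0.0827]
268 [0.4977 0.0886 0.0882] [0.5022 0.0891 0.0875] [0.5059 0.0894 0.0865]
274 [0.4979 0.0889 0.0939] [0.5021 0.0895 0.0934] [0.5055 0.0902 0.0936]
280 [0.498  0.0888 0.0986] [0.5021 0.0897 0.0987] [0.5055 0.0898 0.0977]
286 [0.4982 0.0881 0.1017] [0.5021 0.0897 0.1032] [0.5054 0.0898 0.1025]
292 [0.4982 0.0887 0.1071] [0.5021 0.0891 0.1066] [0.5053 0.0897 0.1065]
298 [0.4984 0.0886 0.111 ] [0.5021 0.0891 0.1106] [0.5053 0.0893 0.11  ]
304 [0.4986 0.0878 0.1134] [0.5023 0.0882 0.1129] [0.5053 0.0888 0.113 ]
310 [0.4984 0.09   0.1204] [0.5029 0.0852 0.1119] [0.5047 0.0907 0.1198]
316 [0.4984 0.0904 0.1244] [0.5031 0.0839 0.1136] [0.5045 0.0912 0.1239]
322 [0.4986 0.0898 0.1267] [0.5037 0.0807 0.1124] [0.5045 0.0909 0.1266]
328 [0.4986 0.0902 0.1302] [0.5042 0.0783 0.1125] [0.5045 0.0908 0.1296]
```

```bash
python3 - <<'E'
from h import *
s=snap('wrist','w3.png');W,_=cloud(s)
st=s['st'];show(st);R=q2R(st['ee_rot']);p=np.array(st['position'])
print(np.array(s['hand_eye']).round(4).tolist())
for dz in [0,-.019,-.03,-.04,-.05]: print(dz,proj(s,p+R@np.array([.011,0,dz])).round(1))
for v in range(240,275,3): print(v,((W[v,272]-p)@R).round(4),((W[v,283]-p)@R).round(4))
E
```

```text
t 7.28 p [0.5039 0.0773 0.0358] yang 10.6 z [-0. -0. -1.] F [ 0.5  0.  -0.1] w -0.0002 q [ 0.1   0.11  2.1  -0.    0.92 -0.08]
[[0.0007, -0.9552, -0.2959, 0.0767], [1.0, 0.0005, 0.0008, 0.0001], [-0.0006, -0.2959, 0.9552, -0.1773], [0.0, 0.0, 0.0, 1.0]]
0 [[281.8 230. ]]
-0.019 [[281.8 243.7]]
-0.03 [[281.8 253.1]]
-0.04 [[281.7 262.7]]
-0.05 [[281.7 273.6]]
240 [ 0.0091 -0.005  -0.0095] [ 0.0092  0.0006 -0.0098]
243 [ 0.0072 -0.005  -0.0088] [ 0.0072  0.0006 -0.0088]
246 [ 0.0058 -0.005  -0.0096] [ 0.0058  0.0006 -0.0094]
249 [ 0.0038 -0.0051 -0.0086] [ 0.004   0.0006 -0.0092]
252 [ 0.0022 -0.0051 -0.0088] [ 0.0024  0.0006 -0.0094]
255 [ 0.0007 -0.0051 -0.0094] [ 0.0014  0.0006 -0.0109]
258 [-0.001  -0.0051 -0.0094] [-0.001   0.0006 -0.0094]
261 [ 0.0122 -0.0041 -0.0409] [ 0.0119  0.0005 -0.0402]
264 [ 0.0116 -0.0041 -0.0425] [ 0.0121  0.0005 -0.0436]
267 [ 0.0118 -0.004  -0.0458] [ 0.012   0.0005 -0.0461]
270 [ 0.0121 -0.0039 -0.049 ] [ 0.0119  0.0005 -0.0486]
273 [ 0.012  -0.0038 -0.0515] [ 0.0123  0.0005 -0.052 ]
```

```bash
python3 -m pendant '[{"linear":[0,0,0.012],"angular":[0,0,0]},{"linear":[0,0,0.022],"angular":[0,0,0]},{"linear":[0,0,0.024],"angular":[0,0,0]},{"linear":[0,0,0.024],"angular":[0,0,0]}]' 0 40;python3 -m pendant '[{"linear":[0,0,0.001],"angular":[0,0,0]},{"linear":[0,0,0.002],"angular":[0,0,0]},{"linear":[0,0,0.003],"angular":[0,0,0]},{"linear":[0,0,0.003],"angular":[0,0,0]}]' 0 40
```

```text
t: 7.82
position: [0.5035, 0.0772, 0.0114]
ee_rot: [-0.0, 0.639, 0.769, -0.0]
wrist_force: [-0.3, 0.1, -0.0]
gripper_width: -0.0005
t: 8.32
position: [0.5043, 0.0773, 0.0106]
ee_rot: [0.0, 0.639, 0.769, 0.0]
wrist_force: [-4.5, -0.3, 11.7]
gripper_width: -0.0001
```

```bash
python3 - <<'E'
from h import *
rows(b2w(0,.08,.022),down(10.68))
rows(b2w(0,.08,.0075),down(10.68))
E
```

```text
lin [0.0933, 0.0014, -0.0114] ang [0.0004, 0.0001, -0.0013] deg 0.1
lin [0.0933, 0.0014, 0.0031] ang [0.0004, 0.0001, -0.0013] deg 0.1
```

```bash
python3 -m pendant '[{"linear":[0,0.001,-0.014],"angular":[0,0,0]},{"linear":[0.045,0.001,-0.014],"angular":[0,0,0]},{"linear":[0.093,0.001,-0.014],"angular":[0,0,0]},{"linear":[0.093,0.001,-0.014],"angular":[0,0,0]},{"linear":[0.093,0.001,-0.003],"angular":[0,0,0]},{"linear":[0.093,0.001,0.001],"angular":[0,0,0]},{"linear":[0.093,0.001,0.001],"angular":[0,0,0]}]' 0 40
python3 - <<'E'
from h import *
show();print(w2b(manip.get_state()['position']))
rows(b2w(0,-.013,.0065),down(10.68))
E
```

```text
t: 9.2
position: [0.4871, 0.1677, 0.0069]
ee_rot: [-0.001, 0.639, 0.769, -0.001]
wrist_force: [-0.1, 0.5, 0.4]
gripper_width: 0.0001
t 9.2 p [0.4871 0.1677 0.0069] yang 10.51 z [-0.002 -0.001 -1.   ] F [-0.1  0.5  0.4] w 0.0001 q [ 0.28  0.17  2.11 -0.    0.87  0.1 ]
[-0.00168796  0.07867116]
lin [-0.0917, 0.002, 0.0004] ang [-0.002, 0.0003, -0.0029] deg 0.2
```

Fingertips ~1.4 mm above floor now; push toward -y.

```bash
python3 -m pendant '[{"linear":[-0.01,0.001,0],"angular":[0,0,0]},{"linear":[-0.022,0.002,0],"angular":[0,0,0]},{"linear":[-0.034,0.002,0],"angular":[0,0,0]},{"linear":[-0.046,0.002,0],"angular":[0,0,0]},{"linear":[-0.058,0.002,0],"angular":[0,0,0]},{"linear":[-0.068,0.002,0],"angular":[0,0,0]},{"linear":[-0.077,0.002,0],"angular":[0,0,0]},{"linear":[-0.084,0.002,0],"angular":[0,0,0]},{"linear":[-0.09,0.002,0],"angular":[0,0,0]},{"linear":[-0.092,0.002,0],"angular":[0,0,0]},{"linear":[-0.092,0.002,0],"angular":[0,0,0]}]' 0 40
python3 - <<'E'
from h import *
show();st=manip.get_state();print(w2b(st['position']))
s=snap('top','top3.png');W,_=cloud(s);B=w2b(W);im=s['pixels'].astype(int).sum(-1)/3
for y in range(-180,-20,5):
    m=(abs(B[...,0])<.02)&(abs(B[...,1]-y/1000)<.003)&(W[...,2]<.07)
    if m.any(): print(y,m.sum(),np.median(im[m]).round(),np.median(W[m][:,2]).round(4),end='; ')
cv2.imwrite('pics/c3.png',cv2.resize(cv2.imread('pics/top3.png')[190:290,170:330],(640,400)))
E
```

```text
t: 10.58
position: [0.5068, 0.0786, 0.0079]
ee_rot: [0.0, 0.639, 0.769, -0.0]
wrist_force: [-0.0, 0.2, 1.5]
gripper_width: 0.0
t 10.57 p [0.5068 0.0786 0.0079] yang 10.61 z [ 0. -0. -1.] F [-0.   0.2  1.5] w 0.0 q [ 0.11  0.16  2.11 -0.    0.87 -0.08]
[ 0.00118084 -0.01250241]
-180 37 148.0 0.0014; -175 40 134.0 0.0009; -170 38 98.0 0.0012; -165 41 97.0 0.0014; -160 39 97.0 0.0012; -155 36 95.0 0.0011; -150 38 94.0 0.0009; -145 34 110.0 0.0014; -140 41 155.0 0.0459; -135 42 153.0 0.0458; -130 43 153.0 0.0457; -125 42 153.0 0.0459; -120 42 153.0 0.0457; -115 45 153.0 0.0455; -110 42 154.0 0.0458; -105 42 153.0 0.0465; -100 42 154.0 0.0461; -95 43 153.0 0.0456; -90 44 122.0 0.0461; -85 41 103.0 0.0465; -80 45 104.0 0.0458; -75 44 105.0 0.0461; -70 42 104.0 0.0462; -65 44 106.0 0.0455; -60 42 104.0 0.046; -55 42 105.0 0.0464; -50 41 105.0 0.0459; -45 40 105.0 0.0468; -40 30 104.0 0.0461; -35 20 104.0 0.0456; -30 13 105.0 0.0463; -25 8 95.0 0.0461;
```

View pics/c3.png

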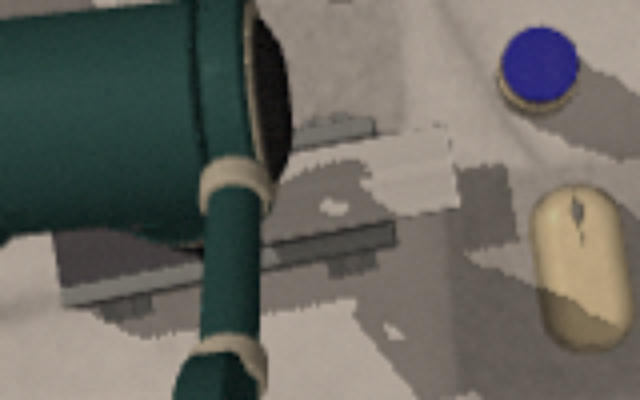

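```bash
python3 - <<'E'
from h import *
rows(b2w(0,-.02,.06),down(10.68))
rows(b2w(0,-.119,.06),down(10.68))
E
```

```text
lin [-0.0076, -0.0011, -0.0521] ang [0.0001, 0.0004, -0.0011] deg 0.1
lin [-0.1066, -0.001, -0.0521] ang [0.0001, 0.0004, -0.0011] deg 0.1
```

```bash
python3 -m pendant '[{"linear":[0.003,-0.001,-0.03],"angular":[0,0,0]},{"linear":[0,-0.001,-0.052],"angular":[0,0,0]},{"linear":[-0.05,-0.001,-0.052],"angular":[0,0,0]},{"linear":[-0.107,-0.001,-0.052],"angular":[0,0,0]},{"linear":[-0.107,-0.001,-0.052],"angular":[0,0,0]},{"linear":[-0.107,-0.001,-0.052],"angular":[0,0,0]}]' 0.064 60
python3 - <<'E'
from h import *
s=snap('wrist','w4.png');W,_=cloud(s)
st=s['st'];show(st);R=q2R(st['ee_rot']);p=np.array(st['position']);print(w2b(p))
T=(W-p)@R
for v in range(235,330,5):
    r=T[v];m=np.where((abs(r[:,1])<.06)&(r[:,2]<-.025)&(r[:,0]<.02))[0]
    if len(m): print(v,m.min(),m.max(),r[m[0]].round(3),r[m[-1]].round(3))
E
```

```text
t: 11.38
position: [0.5247, -0.0265, 0.0594]
ee_rot: [-0.001, 0.639, 0.769, -0.0]
wrist_force: [-1.1, 0.6, -0.7]
gripper_width: 0.064
t 11.38 p [ 0.5247 -0.0265  0.0594] yang 10.55 z [-0.001  0.    -1.   ] F [-1.1  0.6 -0.7] w 0.064 q [-0.1   0.11  2.05  0.    0.98 -0.28]
[-0.00069435 -0.11909795]
270 188 377 [ 0.012 -0.037 -0.05 ] [ 0.011  0.039 -0.048]
275 185 380 [ 0.012 -0.038 -0.053] [ 0.011  0.039 -0.053]
280 171 393 [ 0.008 -0.045 -0.051] [ 0.008  0.045 -0.05 ]
285 167 397 [ 0.008 -0.045 -0.054] [ 0.008  0.045 -0.055]
290 164 400 [ 0.008 -0.045 -0.058] [ 0.007  0.046 -0.056]
295 162 403 [ 0.007 -0.045 -0.061] [ 0.008  0.045 -0.062]
300 158 407 [ 0.008 -0.045 -0.066] [ 0.008  0.046 -0.065]
305 155 410 [ 0.008 -0.045 -0.069] [ 0.008  0.046 -0.069]
310 152 413 [ 0.008 -0.045 -0.071] [ 0.008  0.046 -0.072]
315 141 424 [ 0.014 -0.044 -0.083] [ 0.013  0.045 -0.083]
320 91 473 [ 0.013 -0.059 -0.086] [ 0.013  0.059 -0.087]
325 81 484 [ 0.014 -0.06  -0.09 ] [ 0.015  0.06  -0.092]
```

View pics/w4.png

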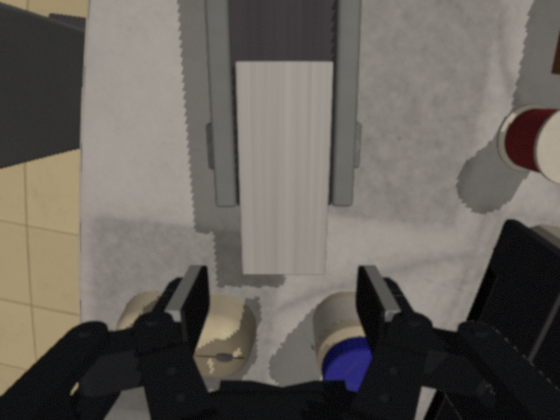

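```bash
python3 -m pendant '[{"linear":[0,0.001,0.03],"angular":[0,0,0]},{"linear":[0,0.001,0.05],"angular":[0,0,0]},{"linear":[0,0.001,0.056],"angular":[0,0,0]},{"linear":[0,0.001,0.06],"angular":[0,0,0]},{"linear":[0,0.001,0.06],"angular":[0,0,0]},{"linear":[0,0.001,0.06],"angular":[0,0,0]}]' 0.064 60
python3 - <<'E'
from h import *
s=snap('wrist','w5.png');W,_=cloud(s)
st=s['st'];show(st);print(w2b(st['position']))
for v in range(180,300,8): print(v,W[v,240].round(3),W[v,282].round(3),W[v,200].round(3))
E
```

```text
t: 12.18
position: [0.5271, -0.0263, 0.0007]
ee_rot: [0.001, 0.639, 0.769, 0.0]
wrist_force: [0.0, 0.1, 0.5]
gripper_width: 0.0638
t 12.18 p [ 0.5271 -0.0263  0.0007] yang 10.61 z [ 0.002 -0.    -1.   ] F [0.  0.1 0.5] w 0.0638 q [-0.1   0.19  2.09 -0.    0.86 -0.28]
[ 0.00172923 -0.11941276]
180 [0.503 0.018 0.046] [0.518 0.021 0.046] [0.487 0.015 0.045]
188 [0.503 0.015 0.045] [0.519 0.017 0.043] [0.488 0.012 0.046]
196 [0.503 0.011 0.044] [0.519 0.015 0.046] [0.488 0.009 0.046]
204 [0.504 0.008 0.046] [0.52  0.011 0.045] [0.489 0.006 0.046]
212 [0.504 0.005 0.045] [0.521 0.008 0.046] [0.489 0.002 0.045]
220 [0.505 0.002 0.045] [0.521 0.005 0.045] [ 0.489 -0.001  0.045]
228 [ 0.505 -0.002  0.045] [0.522 0.002 0.045] [ 0.49  -0.005  0.044]
236 [ 0.506 -0.005  0.045] [ 0.523 -0.002  0.045] [ 0.49  -0.008  0.045]
244 [ 0.507 -0.008  0.047] [ 0.523 -0.005  0.045] [ 0.49  -0.011  0.045]
252 [ 0.507 -0.012  0.045] [ 0.524 -0.009  0.045] [ 0.483 -0.037 -0.001]
260 [ 0.508 -0.015  0.046] [ 0.524 -0.012  0.046] [ 0.484 -0.042 -0.001]
268 [ 0.508 -0.019  0.046] [ 0.525 -0.016  0.045] [ 0.492 -0.021  0.047]
276 [ 0.509 -0.023  0.045] [ 0.526 -0.019  0.045] [ 0.494 -0.02   0.055]
284 [ 0.509 -0.027  0.044] [ 0.527 -0.023  0.045] [ 0.494 -0.024  0.055]
292 [ 0.51  -0.03   0.046] [ 0.527 -0.027  0.045] [ 0.495 -0.026  0.058]
```

View pics/w5.png

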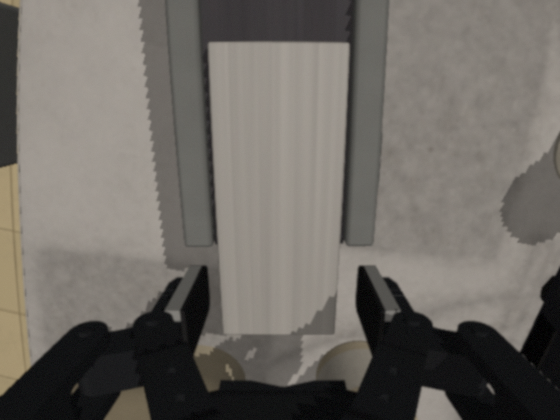

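```bash
python3 -m pendant '[{"linear":[0,-0.001,0.003],"angular":[0,0,0]},{"linear":[0,-0.001,0.003],"angular":[0,0,0]},{"linear":[0,-0.001,0.003],"angular":[0,0,0]}]' 0.064 60; python3 -m pendant '[{"linear":[0,0,0],"angular":[0,0,0]},{"linear":[0,0,0],"angular":[0,0,0]},{"linear":[0,0,0],"angular":[0,0,0]},{"linear":[0,0,0],"angular":[0,0,0]},{"linear":[0,0,0],"angular":[0,0,0]}]' 0.03 60
python3 - <<'E'
from h import *
s=snap('wrist','w6.png');W,_=cloud(s)
st=s['st'];show(st);print(w2b(st['position']))
for v in range(240,300,6): print(v,W[v,200].round(3),W[v,210].round(3),W[v,282].round(3),W[v,355].round(3))
E
```

```text
t: 12.6
position: [0.5253, -0.0266, -0.0031]
ee_rot: [-0.0, 0.639, 0.769, -0.0]
wrist_force: [-0.7, 0.2, 0.3]
gripper_width: 0.0639
t: 13.22
position: [0.5255, -0.0266, -0.0029]
ee_rot: [0.0, 0.639, 0.769, 0.0]
wrist_force: [-2.2, -0.6, 4.4]
gripper_width: 0.0482
t 13.22 p [ 0.5255 -0.0266 -0.0029] yang 10.6 z [ 0. -0. -1.] F [-2.2 -0.6  4.4] w 0.0482 q [-0.1   0.2   2.09 -0.    0.85 -0.28]
[ 3.74972362e-05 -1.19386304e-01]
240 [ 0.489 -0.008  0.046] [ 0.493 -0.008  0.045] [ 0.521 -0.002  0.045] [0.549 0.003 0.045]
246 [ 0.489 -0.011  0.045] [ 0.494 -0.01   0.046] [ 0.521 -0.005  0.046] [0.55  0.    0.045]
252 [ 0.482 -0.035  0.001] [ 0.488 -0.034  0.   ] [ 0.522 -0.007  0.045] [ 0.564 -0.02  -0.   ]
258 [ 0.483 -0.039  0.   ] [ 0.488 -0.038  0.   ] [ 0.522 -0.01   0.046] [ 0.565 -0.023  0.   ]
264 [ 0.483 -0.042  0.001] [ 0.494 -0.021  0.04 ] [ 0.523 -0.013  0.044] [ 0.553 -0.009  0.04 ]
270 [ 0.484 -0.046 -0.   ] [ 0.495 -0.02   0.046] [ 0.523 -0.015  0.045] [ 0.552 -0.009  0.046]
276 [ 0.491 -0.025  0.044] [ 0.496 -0.02   0.051] [ 0.524 -0.018  0.044] [ 0.551 -0.009  0.051]
282 [ 0.492 -0.025  0.048] [ 0.497 -0.02   0.056] [ 0.524 -0.021  0.045] [ 0.55  -0.01   0.056]
288 [ 0.494 -0.021  0.059] [ 0.498 -0.019  0.062] [ 0.525 -0.023  0.045] [ 0.55 -0.01  0.06]
294 [ 0.495 -0.02   0.064] [ 0.498 -0.02   0.064] [ 0.525 -0.026  0.045] [ 0.549 -0.011  0.064]
```

View pics/w6.png

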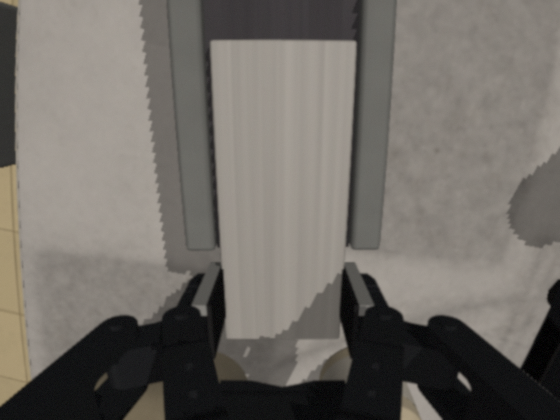

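```bash
python3 -m pendant '[{"linear":[0,0,-0.003],"angular":[0,0,0]},{"linear":[0,0,-0.008],"angular":[0,0,0]},{"linear":[0,0,-0.018],"angular":[0,0,0]},{"linear":[0,0,-0.03],"angular":[0,0,0]},{"linear":[0,0,-0.04],"angular":[0,0,0]},{"linear":[0,0,-0.04],"angular":[0,0,0]}]' 0.03 60
python3 - <<'E'
from h import *
s=snap('wrist','w7.png');W,_=cloud(s)
st=s['st'];show(st);print(w2b(st['position']))
print([W[v,282].round(3).tolist() for v in range(0,330,25)])
rows([.42,.283,.06],down(-69));rows([.42,.283,-.025],down(-69))
E
```

```text
t: 14.02
position: [0.5267, -0.0267, 0.0385]
ee_rot: [0.001, 0.639, 0.769, 0.001]
wrist_force: [-0.9, -0.2, -1.4]
gripper_width: 0.0483
t 14.03 p [ 0.5267 -0.0267  0.0385] yang 10.6 z [ 0.003 -0.    -1.   ] F [-0.9 -0.2 -1.4] w 0.0483 q [-0.1   0.14  2.07 -0.    0.93 -0.28]
[ 0.00121675 -0.11967614]
[[0.504, 0.093, 0.041], [0.506, 0.083, 0.039], [0.509, 0.066, 0.085], [0.511, 0.058, 0.087], [0.512, 0.049, 0.084], [0.514, 0.041, 0.087], [0.516, 0.032, 0.085], [0.517, 0.023, 0.086], [0.519, 0.013, 0.086], [0.521, 0.003, 0.086], [0.523, -0.007, 0.086], [0.525, -0.018, 0.086], [0.527, -0.03, 0.085], [0.529, -0.041, 0.087]]
lin [0.3238, -0.0472, -0.0225] ang [0.0016, -0.0007, 1.3893] deg 79.6
lin [0.3239, -0.0473, 0.0625] ang [0.0016, -0.0007, 1.3893] deg 79.6
```

View pics/w7.png

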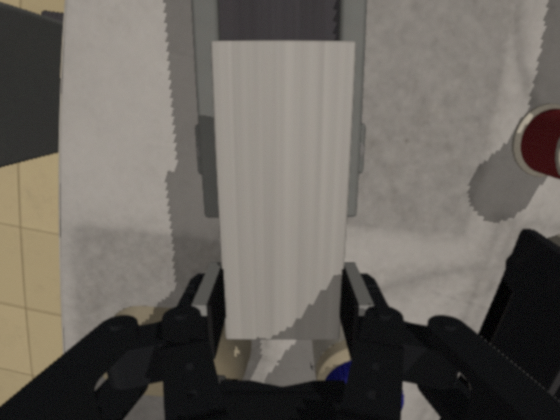

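```bash
python3 - <<'E'
from h import *
rows([.42,.265,.06],down(-69));rows([.42,.265,-.030],down(-69))
E
```

```text
lin [0.3061, -0.0505, -0.0225] ang [0.0016, -0.0007, 1.3893] deg 79.6
lin [0.3062, -0.0506, 0.0675] ang [0.0016, -0.0007, 1.3893] deg 79.6
```

```bash
python3 -m pendant '[{"linear":[0.015,-0.003,-0.02],"angular":[0,0,0.08]},{"linear":[0.045,-0.008,-0.022],"angular":[0,0,0.22]},{"linear":[0.08,-0.013,-0.022],"angular":[0,0,0.38]},{"linear":[0.115,-0.019,-0.022],"angular":[0,0,0.54]},{"linear":[0.15,-0.025,-0.022],"angular":[0,0,0.7]},{"linear":[0.185,-0.031,-0.022],"angular":[0,0,0.86]},{"linear":[0.22,-0.037,-0.022],"angular":[0,0,1.02]},{"linear":[0.255,-0.043,-0.022],"angular":[0,0,1.18]},{"linear":[0.285,-0.048,-0.01],"angular":[0,0,1.3]},{"linear":[0.3,-0.05,0.01],"angular":[0,0,1.37]},{"linear":[0.306,-0.051,0.03],"angular":[0.002,-0.001,1.389]},{"linear":[0.306,-0.051,0.045],"angular":[0.002,-0.001,1.389]},{"linear":[0.306,-0.051,0.055],"angular":[0.002,-0.001,1.389]},{"linear":[0.306,-0.051,0.06],"angular":[0.002,-0.001,1.389]},{"linear":[0.306,-0.051,0.06],"angular":[0.002,-0.001,1.389]}]' 0.03 60
python3 - <<'E'
from h import *
s=snap('wrist','w8.png');W,_=cloud(s)
st=s['st'];show(st)
print([W[v,282].round(3).tolist() for v in range(0,330,25)])
E
```

```text
t: 15.95
position: [0.419, 0.2645, -0.0232]
ee_rot: [-0.0, 0.983, 0.182, -0.001]
wrist_force: [-0.3, -0.2, -1.1]
gripper_width: 0.0478
t 15.95 p [ 0.419   0.2645 -0.0232] yang -69.01 z [-0.002 -0.    -1.   ] F [-0.3 -0.2 -1.1] w 0.0478 q [0.51 0.18 2.16 0.   0.8  1.72]
[[0.526, 0.307, -0.0], [0.518, 0.304, -0.001], [0.506, 0.299, 0.024], [0.498, 0.296, 0.024], [0.49, 0.293, 0.025], [0.482, 0.29, 0.024], [0.474, 0.287, 0.023], [0.465, 0.283, 0.025], [0.456, 0.28, 0.025], [0.447, 0.276, 0.024], [0.437, 0.273, 0.026], [0.426, 0.268, 0.024], [0.415, 0.264, 0.024], [0.404, 0.26, 0.025]]
```

View pics/w8.png

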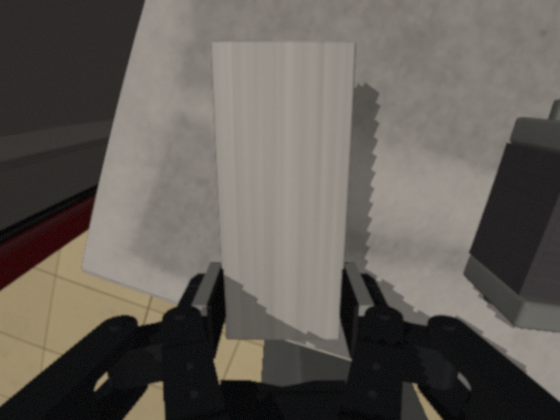

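```bash
python3 -m pendant '[{"linear":[0.012,0.007,0.0],"angular":[0.002,0,0]},{"linear":[0.022,0.013,0.005],"angular":[0.002,0,0]},{"linear":[0.022,0.013,0.012],"angular":[0.002,0,0]},{"linear":[0.022,0.013,0.015],"angular":[0.002,0,0]},{"linear":[0.022,0.013,0.016],"angular":[0.002,0,0]},{"linear":[0.022,0.013,0.016],"angular":[0.002,0,0]}]' 0.03 60;  python3 -m pendant '[{"linear":[0,0,0.001],"angular":[0,0,0]},{"linear":[0,0,0.0015],"angular":[0,0,0]},{"linear":[0,0,0.0015],"angular":[0,0,0]}]' 0.03 60
python3 - <<'E'
from h import *
s=snap('wrist','w9.png');W,_=cloud(s)
st=s['st'];show(st)
print([W[v,282].round(3).tolist() for v in range(0,330,25)])
E
```

```text
t: 16.75
position: [0.4449, 0.2604, -0.037]
ee_rot: [-0.001, 0.983, 0.183, -0.001]
wrist_force: [-3.8, -4.5, 18.0]
gripper_width: 0.048
t: 17.12
position: [0.4449, 0.2604, -0.037]
ee_rot: [-0.001, 0.983, 0.183, -0.001]
wrist_force: [-9.0, -7.6, 30.6]
gripper_width: 0.048
t 17.12 p [ 0.4449  0.2604 -0.037 ] yang -68.96 z [-0.002  0.001 -1.   ] F [-9.  -7.6 30.6] w 0.048 q [0.48 0.24 2.13 0.   0.78 1.68]
[[0.549, 0.301, 0.001], [0.541, 0.298, 0.001], [0.532, 0.295, 0.011], [0.524, 0.292, 0.01], [0.516, 0.289, 0.011], [0.508, 0.286, 0.01], [0.5, 0.283, 0.011], [0.491, 0.279, 0.011], [0.482, 0.276, 0.011], [0.473, 0.272, 0.011], [0.463, 0.268, 0.011], [0.453, 0.264, 0.011], [0.442, 0.26, 0.011], [0.431, 0.256, 0.012]]
```

View pics/w9.png

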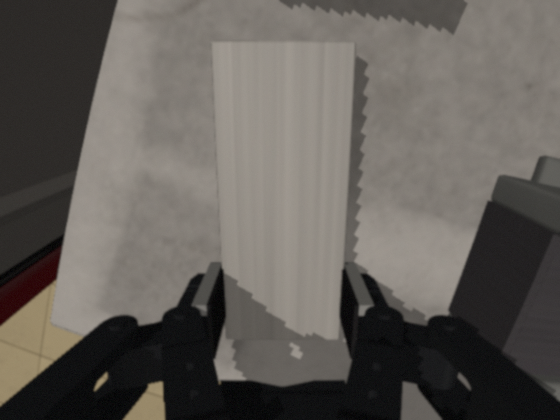

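```bash
python3 -m pendant '[{"linear":[0,0,-0.002],"angular":[0,0,0]},{"linear":[0,0,-0.004],"angular":[0,0,0]},{"linear":[0,0,-0.004],"angular":[0,0,0]}]' 0.03 60; python3 -m pendant '[{"linear":[0,0,0],"angular":[0,0,0]},{"linear":[0,0,0],"angular":[0,0,0]},{"linear":[0,0,0],"angular":[0,0,0]},{"linear":[0,0,0],"angular":[0,0,0]},{"linear":[0,0,-0.04],"angular":[0,0,0]},{"linear":[0,0,-0.08],"angular":[0,0,0]},{"linear":[0,0,-0.12],"angular":[0,0,0]},{"linear":[0,0,-0.12],"angular":[0,0,0]}]' 0.075 60
python3 - <<'E'
from h import *
s=snap('wrist','w10.png');W,_=cloud(s)
st=s['st'];show(st)
print([W[v,282].round(3).tolist() for v in range(0,330,25)])
E
```

```text
t: 17.55
position: [0.4438, 0.2605, -0.0368]
ee_rot: [-0.001, 0.983, 0.182, -0.001]
wrist_force: [0.6, -0.1, 3.6]
gripper_width: 0.048
t: 18.55
position: [0.4477, 0.2621, 0.0875]
ee_rot: [-0.002, 0.983, 0.182, 0.003]
wrist_force: [0.6, 0.1, -0.7]
gripper_width: 0.0749
t 18.55 p [0.4477 0.2621 0.0875] yang -68.98 z [ 0.005  0.006 -1.   ] F [ 0.6  0.1 -0.7] w 0.0749 q [0.48 0.06 2.05 0.   1.02 1.68]
[[0.575, 0.313, 0.027], [0.564, 0.308, 0.017], [0.551, 0.304, 0.001], [0.536, 0.298, -0.0], [0.52, 0.291, 0.006], [0.504, 0.285, 0.005], [0.487, 0.279, 0.005], [0.47, 0.272, 0.006], [0.451, 0.265, 0.005], [0.433, 0.258, 0.005], [0.412, 0.25, 0.002], [0.391, 0.242, 0.002], [0.069, 0.121, -0.531], [0.071, 0.121, -0.419]]
```

View pics/w10.png

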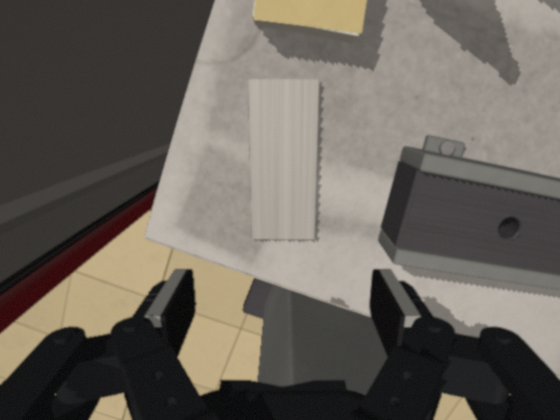

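```bash
python3 - <<'E'
from h import *
s=snap('wrist','w11.png');W,rays=cloud(s)
g=cv2.cvtColor(s['pixels'],cv2.COLOR_RGB2GRAY).astype(float)
c=s['c2w'][:3,3];lam=(.04-c[2])/rays[...,2];X=c+rays*lam[...,None];B=w2b(X)
m=(abs(B[...,0])<.012)&(abs(B[...,1])<.06)
fl=np.median(g[m]);d=m&(g<fl-20);print(fl,d.sum(),np.median(B[d],axis=0),B[d].min(0),B[d].max(0))
# depth based
dd=m&(W[...,2]<.036);print(dd.sum(),np.median(B[dd],axis=0),B[dd].min(0),B[dd].max(0))
# pin region in top + side
for n in ['top','side']:
    s=snap(n,n+'5.png');W,_=cloud(s);w=W.reshape(-1,3)
    k=(w[:,2]>.09)&(abs(w[:,0]-.49)<.06)&(abs(w[:,1]+.22)<.05);print(n,k.sum(),w[k].min(0).round(3),w[k].max(0).round(3))
    f=(w[:,2]>.006)&(w[:,2]<.014)&(w[:,0]>.43)&(w[:,0]<.61)&(w[:,1]<-.17)&(w[:,1]>-.315)
    print(cv2.minAreaRect(w[f][:,:2].astype(np.float32)),f.sum())
    np.save(f'/tmp/{n}5.npy',W)
    im=cv2.imread(f'pics/{n}5.png');cr=im[195:275,325:400] if n=='top' else im[260:335,265:350]
    cv2.imwrite(f'pics/{n}6.png',cv2.resize(cr,None,fx=7,fy=7,interpolation=cv2.INTER_CUBIC))
E
```

```text
66.0 224 [0.00249652 0.02407797] [-0.00636852  0.01672906] [0.00796896 0.03131439]
273 [0.0006053  0.02512644] [-0.00605496  0.01832198] [0.00796896 0.03150359]
top 190 [ 0.462 -0.237  0.09 ] [ 0.507 -0.199  0.156]
((0.5170682668685913, -0.24446545541286469), (0.1709478199481964, 0.13472869992256165), 5.59594202041626) 534
side 230 [ 0.462 -0.239  0.093] [ 0.507 -0.2    0.154]
((0.525034487247467, -0.24219411611557007), (0.08117575943470001, 0.11971136182546616), 52.008544921875) 542
```

View pics/top6.png

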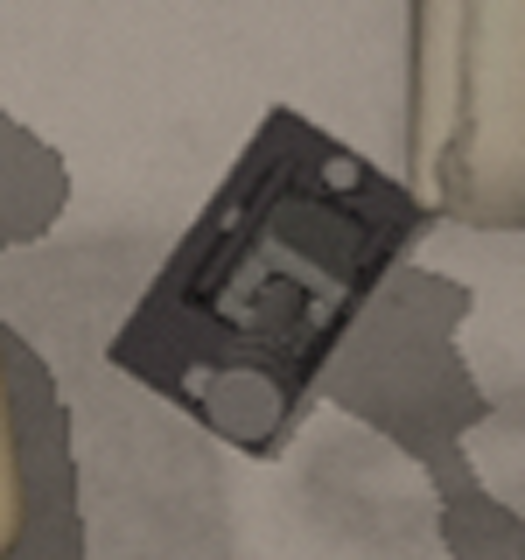

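View pics/side6.png

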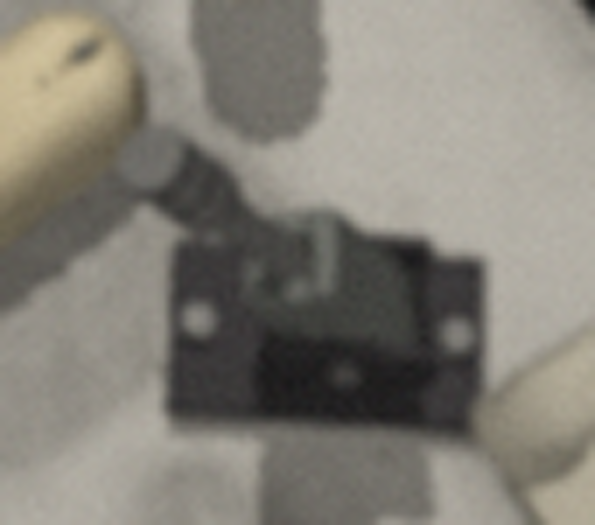

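```bash
python3 - <<'E'
from h import *
from scipy.optimize import least_squares
s=snap('top')
u=np.array([[275,105],[425,210],[265,455],[110,355]])/7.+[325,195]
def model(p,h=.010):
    c,sn=np.cos(p[2]),np.sin(p[2])
    L=np.array([[.055,.032],[.055,-.032],[-.055,-.032],[-.055,.032]])
    return np.c_[p[0]+c*L[:,0]-sn*L[:,1],p[1]+sn*L[:,0]+c*L[:,1],np.full(4,h)]
for h in [.008,.012]:
    r=least_squares(lambda p:(proj(s,model(p,h))-u).ravel(),[.52,-.24,-.6]);print(r.x,np.degrees(r.x[2]),r.fun.round(1))
for n in ['top','side']:
    w=np.load(f'/tmp/{n}5.npy').reshape(-1,3)
    k=(w[:,2]>.1)&(abs(w[:,0]-.49)<.06)&(abs(w[:,1]+.22)<.05);p=w[k]
    print(n,p.mean(0))
    np.save(f'/tmp/{n}k.npy',p)
P=np.vstack([np.load('/tmp/topk.npy'),np.load('/tmp/sidek.npy')])
a=np.radians(30)
for th0 in [-30,-40]:
  def f(q):
    # knob as cylinder r 12 half length 19.5, center q[:3], azimuth q[3]
    ax=np.array([-np.sin(a)*np.cos(q[3]),-np.sin(a)*np.sin(q[3]),np.cos(a)])
    d=P-q[:3];z=d@ax;rr=np.linalg.norm(d-z[:,None]*ax,axis=1)
    # signed dist to capped cylinder
    dx=rr-.012;dz=abs(z)-.0195
    o=np.hypot(np.maximum(dx,0),np.maximum(dz,0))+np.minimum(np.maximum(dx,dz),0)
    o=np.where(z<-.019,rr-.007,o)
    return o
  r=least_squares(f,[.485,-.22,.13,np.radians(th0)],loss='soft_l1',f_scale=.002);print(r.x,np.degrees(r.x[3]),abs(r.fun).mean())
E
```

```text
[ 0.52309114 -0.2482977  -0.60730279] -34.795886853617596 [ 0.2 -0.3  0.7 -0.9 -0.5  0.9 -0.4  0.3]
[ 0.52267208 -0.24746523 -0.607315  ] -34.79658627421054 [ 0.2 -0.4  0.8 -1.  -0.5  1.  -0.5  0.3]
top [ 0.47949174 -0.21302515  0.14093513]
side [ 0.4790118 -0.2210488  0.1363969]
[ 0.47940531 -0.2162398   0.13143958 -0.63685593] -36.48915674181663 0.0010550603197141517
[ 0.47938448 -0.2162533   0.13143523 -0.63951204] -36.64134078926612 0.001066141447553787
```

```bash
cat >> h.py <<'E'
def pinR(az,roll=0,tilt=30):
    a=np.radians(az);t=np.radians(tilt);h=np.array([np.cos(a),np.sin(a),0]);k=np.array([0,0,1.])
    z=h*np.sin(t)-k*np.cos(t);y=h*np.cos(t)+k*np.sin(t);R=np.stack([np.cross(y,z),y,z],1)
    return R@Rn.from_euler('z',roll,degrees=True).as_matrix()
E
python3 - <<'E'
from h import *
R=pinR(-35.5);K=np.array([.4794,-.2163,.1314])
print(R.round(3).tolist())
rows([.40,.10,.21],down(-55))
for d in [.13,.0]: rows(K+R[:,2]*(.0545-d),R);print(K+R[:,2]*(.0545-d))
E
```

```text
[[0.581, 0.705, 0.407], [0.814, -0.503, -0.29], [0.0, 0.5, -0.866]]
lin [-0.0981, 0.1333, -0.1283] ang [-0.0031, 0.0049, -0.2441] deg 14.0
lin [-0.1581, 0.4256, -0.1155] ang [-0.5124, 0.1572, -0.5698] deg 44.8
[ 0.44866714 -0.19437846  0.19678492]
lin [-0.1217, 0.48, -0.0032] ang [-0.5124, 0.1572, -0.5698] deg 44.8
[ 0.50158465 -0.23212416  0.08420162]
```

```bash
python3 -m pendant '[{"linear":[-0.02,0.03,-0.06],"angular":[0,0,-0.05]},{"linear":[-0.05,0.07,-0.11],"angular":[0,0,-0.15]},{"linear":[-0.08,0.11,-0.128],"angular":[0,0,-0.244]},{"linear":[-0.1,0.17,-0.128],"angular":[-0.08,0.03,-0.33]},{"linear":[-0.112,0.23,-0.126],"angular":[-0.18,0.05,-0.4]},{"linear":[-0.124,0.285,-0.123],"angular":[-0.3,0.09,-0.46]},{"linear":[-0.136,0.34,-0.12],"angular":[-0.42,0.13,-0.52]},{"linear":[-0.15,0.395,-0.117],"angular":[-0.512,0.157,-0.57]},{"linear":[-0.158,0.426,-0.116],"angular":[-0.512,0.157,-0.57]},{"linear":[-0.158,0.426,-0.116],"angular":[-0.512,0.157,-0.57]},{"linear":[-0.158,0.426,-0.116],"angular":[-0.512,0.157,-0.57]},{"linear":[-0.158,0.426,-0.116],"angular":[-0.512,0.157,-0.57]}]' 0.06 60
python3 - <<'E'
from h import *
show();print(q2R(manip.get_state()['ee_rot']).round(3).tolist())
s=snap('wrist','w12.png');W,_=cloud(s);np.save('/tmp/w12.npy',W)
K=np.array([.4794,-.2163,.1314]);R=pinR(-35.5)
print(proj(s,np.array([K,K-R[:,2]*.0195,K+R[:,2]*.0195])).round(1))
E
```

```text
t: 20.3
position: [0.4502, -0.1931, 0.198]
ee_rot: [0.229, 0.858, 0.443, 0.12]
wrist_force: [-0.4, 0.9, -1.5]
gripper_width: 0.0602
t 20.3 p [ 0.4502 -0.1931  0.198 ] yang -35.49 z [ 0.409 -0.288 -0.866] F [-0.4  0.9 -1.5] w 0.0602 q [-0.36 -0.47  2.36 -0.19  0.75  0.37]
[[0.579, 0.705, 0.409], [0.815, -0.503, -0.288], [0.003, 0.5, -0.866]]
[[281.4 210.9]
 [281.4 219. ]
 [281.5 203.7]]
```

View pics/w12.png

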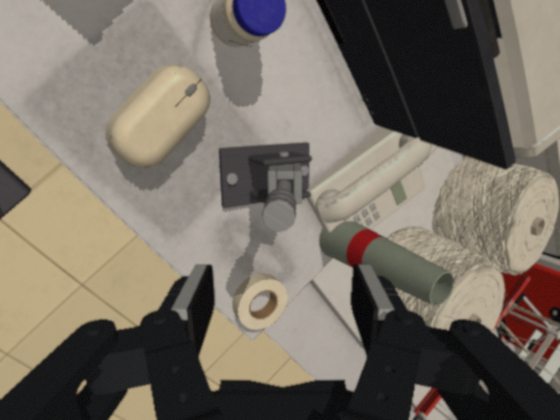

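```bash
python3 - <<'E'
from h import *
from scipy.optimize import least_squares
W=np.load('/tmp/w12.npy');a=np.radians(30)
w=W[170:245,255:310].reshape(-1,3);P=w[(w[:,2]>.1)&(abs(w[:,0]-.49)<.06)];print(len(P),P.min(0),P.max(0))
def f(q,P=P):
    ax=np.array([-np.sin(a)*np.cos(q[3]),-np.sin(a)*np.sin(q[3]),np.cos(a)])
    d=P-q[:3];z=d@ax;rr=np.linalg.norm(d-z[:,None]*ax,axis=1)
    dx=rr-.012;dz=abs(z)-.0195
    o=np.hypot(np.maximum(dx,0),np.maximum(dz,0))+np.minimum(np.maximum(dx,dz),0)
    return np.where(z<-.019,rr-.007,o)
r=least_squares(f,[.4794,-.2163,.1314,np.radians(-35.5)],loss='soft_l1',f_scale=.002);print(r.x,np.degrees(r.x[3]),abs(r.fun).mean())
Q=np.load('/tmp/topk.npy')
r2=least_squares(lambda q:np.r_[f(q),f(q,Q)],[.4794,-.2163,.1314,np.radians(-35.5)],loss='soft_l1',f_scale=.002);print(r2.x,np.degrees(r2.x[3]),abs(r2.fun).mean())
# foot orientation from holder in wrist image: dark foot corners
s=snap('wrist')
u=np.array([[219,148.],[220,207],[307,142]])
def model(p,h=.010):
    c,sn=np.cos(p[2]),np.sin(p[2])
    L=np.array([[.055,.032],[-.055,.032],[.055,-.032],[-.055,-.032]])
    return np.c_[p[0]+c*L[:,0]-sn*L[:,1],p[1]+sn*L[:,0]+c*L[:,1],np.full(4,h)]
print(proj(s,model([.523,-.248,-.6073])).round(1))
g=least_squares(lambda p:(proj(s,model(p)[:3])-u).ravel(),[.523,-.248,-.6]);print(g.x,np.degrees(g.x[2]),g.fun.round(1))
im=cv2.imread('pics/w12.png')[120:260,190:340];cv2.imwrite('pics/w12c.png',cv2.resize(im,None,fx=5,fy=5,interpolation=cv2.INTER_CUBIC))
E
```

```text
1185 [ 0.46131759 -0.22341324  0.11267163] [ 0.49788792 -0.19689172  0.15371307]
[ 0.4795659  -0.21417768  0.13059197 -0.60645433] -34.747273845819144 0.00045177174155589195
[ 0.47960013 -0.2142479   0.13072828 -0.60343202] -34.57410801081386 0.0005251695697397481
[[310.3 144.1]
 [220.2 151.6]
 [309.6 197.4]
 [223.8 211.9]]
[ 0.50507092 -0.24389387  0.72139818] 41.33307085118265 [ 18.6 -19.7  -0.6  24.1 -17.3  -2.4]
```

View pics/w12c.png

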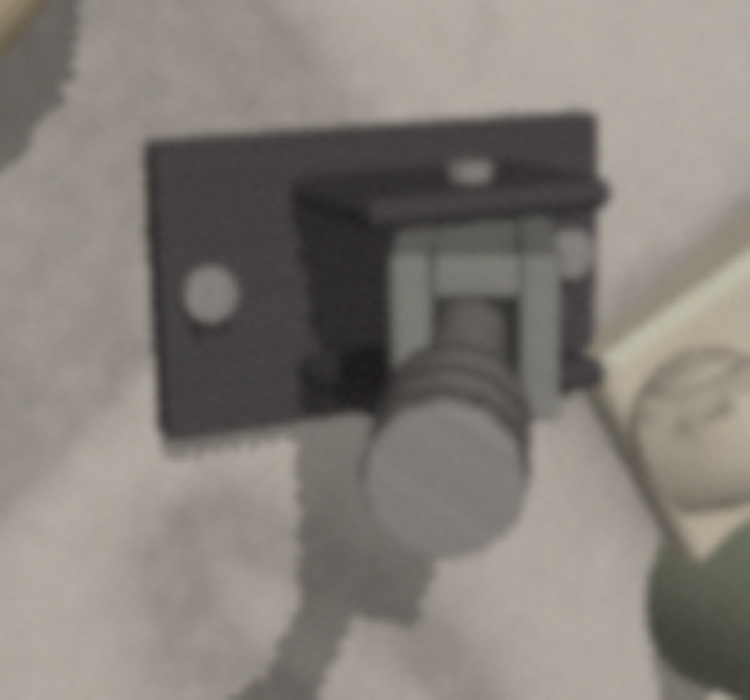

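```bash
python3 - <<'E'
from h import *
R=pinR(-34.7);K=np.array([.4796,-.2142,.1307])
for d in [.06,.0]: rows(K+R[:,2]*(.0545-d),R)
E
```

```text
lin [-0.0004, -0.0026, 0.0711] ang [0.0008, 0.0035, -0.0117] deg 0.7
lin [-0.0002, -0.0027, 0.1311] ang [0.0008, 0.0035, -0.0117] deg 0.7
```

```bash
python3 -m pendant '[{"linear":[0,-0.003,0.03],"angular":[0.001,0.003,-0.012]},{"linear":[0,-0.003,0.07],"angular":[0.001,0.003,-0.012]},{"linear":[0,-0.003,0.1],"angular":[0.001,0.003,-0.012]},{"linear":[0,-0.003,0.12],"angular":[0.001,0.003,-0.012]},{"linear":[0,-0.003,0.131],"angular":[0.001,0.003,-0.012]},{"linear":[0,-0.003,0.131],"angular":[0.001,0.003,-0.012]},{"linear":[0,-0.003,0.131],"angular":[0.001,0.003,-0.012]}]' 0.06 60
python3 - <<'E'
from h import *
show();s=snap('wrist','w13.png');R=pinR(-34.7);K=np.array([.4796,-.2142,.1307])
rows(K+R[:,2]*.0545,R)
E
```

```text
t: 21.28
position: [0.5021, -0.2304, 0.0845]
ee_rot: [0.23, 0.856, 0.448, 0.12]
wrist_force: [0.7, 0.1, 0.2]
gripper_width: 0.06
t 21.27 p [ 0.5021 -0.2304  0.0845] yang -34.77 z [ 0.411 -0.286 -0.865] F [0.7 0.1 0.2] w 0.06 q [-0.41 -0.17  2.39 -0.25  0.42  0.4 ]
lin [0.0006, -0.0011, 0.0008] ang [0.0018, 0.001, -0.0012] deg 0.1
```

View pics/w13.png

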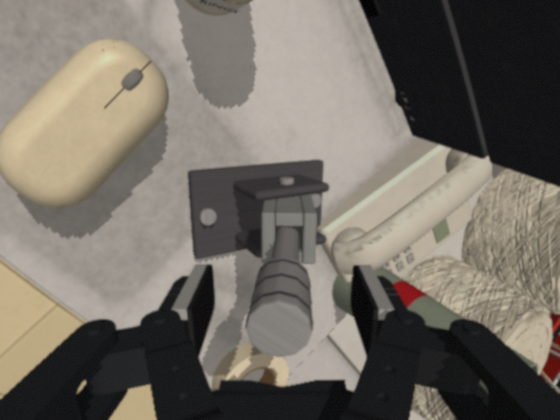

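```bash
python3 -m pendant '[{"linear":[0,0,0],"angular":[0,0,0]},{"linear":[0,0,0],"angular":[0,0,0]},{"linear":[0,0,0],"angular":[0,0,0]},{"linear":[0,0,0],"angular":[0,0,0]},{"linear":[0,0,0],"angular":[0,0,0]},{"linear":[0,0,0],"angular":[0,0,0]},{"linear":[0,0,0],"angular":[0,0,0]}]' 0.0 80
python3 - <<'E'
from h import *
show();s=snap('wrist','w14.png')
E
```

```text
t: 22.2
position: [0.5025, -0.2309, 0.085]
ee_rot: [0.23, 0.856, 0.447, 0.12]
wrist_force: [-2.1, 1.5, 6.2]
gripper_width: 0.0222
t 22.2 p [ 0.5025 -0.2309  0.085 ] yang -34.81 z [ 0.412 -0.287 -0.865] F [-2.1  1.5  6.2] w 0.0222 q [-0.41 -0.17  2.39 -0.25  0.42  0.4 ]
```

View pics/w14.png

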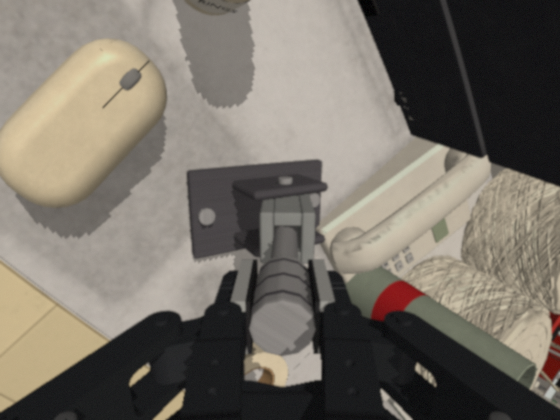

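```bash
python3 -m pendant '[{"linear":[0,0,-0.005],"angular":[0,0,0]},{"linear":[0,0,-0.012],"angular":[0,0,0]},{"linear":[0,0,-0.02],"angular":[0,0,0]}]' 0.0 80
python3 -m pendant '[{"linear":[0,0,-0.01],"angular":[0,0,0]},{"linear":[0,0,-0.02],"angular":[0,0,0]},{"linear":[0,0,-0.03],"angular":[0,0,0]},{"linear":[0,0,-0.045],"angular":[0,0,0]},{"linear":[0,0,-0.06],"angular":[0,0,0]},{"linear":[0,0,-0.075],"angular":[0,0,0]},{"linear":[0,0,-0.075],"angular":[0,0,0]}]' 0.0 80
python3 - <<'E'
from h import *
show();s=snap('wrist','w15.png');snap('side','side7.png')
b=cv2.imread('pics/side7.png')[180:340,200:400];cv2.imwrite('pics/side7c.png',cv2.resize(b,None,fx=3,fy=3))
E
```

```text
t: 22.62
position: [0.4938, -0.225, 0.1018]
ee_rot: [0.23, 0.856, 0.447, 0.12]
wrist_force: [3.5, -3.0, -1.5]
gripper_width: 0.0224
t: 23.5
position: [0.4614, -0.2027, 0.1656]
ee_rot: [0.229, 0.856, 0.448, 0.119]
wrist_force: [-0.3, 0.4, -2.4]
gripper_width: 0.0224
t 23.5 p [ 0.4614 -0.2027  0.1656] yang -34.8 z [ 0.409 -0.285 -0.867] F [-0.3  0.4 -2.4] w 0.0224 q [-0.38 -0.4   2.38 -0.19  0.66  0.35]
```

View pics/w15.png

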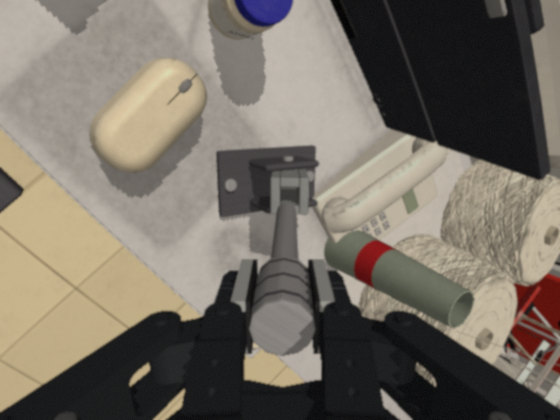

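View pics/side7c.png

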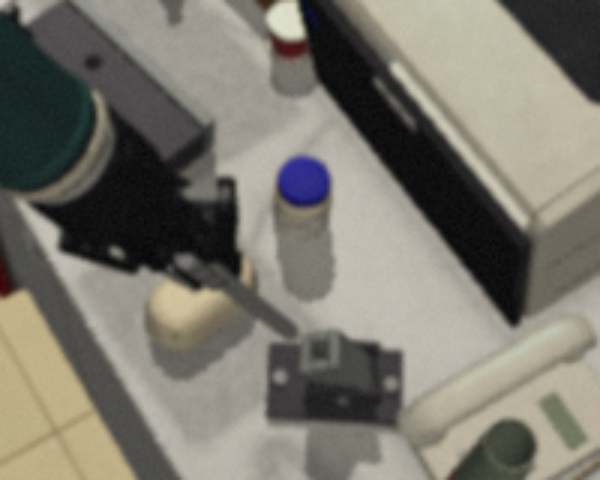

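```bash
cat >> h.py <<'E'
from scipy.optimize import least_squares
def pintool(s):
    W,_=cloud(s);st=s['st'];R=q2R(st['ee_rot']);p=np.array(st['position']);T=(W-p)@R
    m=(abs(T[...,0])<.03)&(abs(T[...,1])<.012)&(T[...,2]>-.03)&(T[...,2]<.085)
    P=T[m];
    # shaft points
    S=P[(P[:,2]>-.03)&(P[:,2]<.062)]
    def f(q):
        ax=np.array([q[2],q[3],1]);ax/=np.linalg.norm(ax);d=S-np.array([q[0],q[1],0]);z=d@ax
        return np.linalg.norm(d-z[:,None]*ax,axis=1)-.007
    r=least_squares(f,[0,0,0,0],loss='soft_l1',f_scale=.001)
    print('shaft at tcp',r.x[:2].round(4),'slope',r.x[2:].round(4),'res',abs(r.fun).mean().round(5),len(S),'zmax',np.sort(P[:,2])[-8:].round(4), 'tip offs at .073', (r.x[:2]+r.x[2:]*.073).round(4))
E
python3 - <<'E'
from h import *
s=snap('wrist');pintool(s)
rows([.44,-.10,.26],down(0))
rows(b2w(0,.08,.24),down(10.68))
E
```

```text
shaft at tcp [0.0004 0.001 ] slope [-0.0035  0.0196] res 0.00016 1135 zmax [0.0653 0.0656 0.0661 0.0662 0.0665 0.0667 0.0668 0.0669] tip offs at .073 [0.0002 0.0024]
lin [0.0721, -0.0186, -0.121] ang [0.5044, 0.1593, -0.5934] deg 45.5
lin [0.3209, -0.1273, -0.1606] ang [0.4927, 0.2078, -0.7754] deg 54.0
```

```bash
python3 -m pendant '[{"linear":[0.02,-0.01,-0.05],"angular":[0.1,0.03,-0.12]},{"linear":[0.05,-0.015,-0.1],"angular":[0.25,0.08,-0.3]},{"linear":[0.072,-0.019,-0.121],"angular":[0.4,0.13,-0.47]},{"linear":[0.12,-0.04,-0.13],"angular":[0.5,0.16,-0.59]},{"linear":[0.165,-0.06,-0.137],"angular":[0.495,0.18,-0.65]},{"linear":[0.21,-0.08,-0.144],"angular":[0.493,0.195,-0.71]},{"linear":[0.255,-0.1,-0.15],"angular":[0.493,0.2,-0.76]},{"linear":[0.295,-0.117,-0.157],"angular":[0.493,0.208,-0.775]},{"linear":[0.321,-0.127,-0.161],"angular":[0.493,0.208,-0.775]},{"linear":[0.321,-0.127,-0.161],"angular":[0.493,0.208,-0.775]},{"linear":[0.321,-0.127,-0.161],"angular":[0.493,0.208,-0.775]},{"linear":[0.321,-0.127,-0.161],"angular":[0.493,0.208,-0.775]}]' 0.0 80
python3 - <<'E'
from h import *
s=snap('wrist','w16.png');show(s['st']);pintool(s)
W,rays=cloud(s);g=cv2.cvtColor(s['pixels'],cv2.COLOR_RGB2GRAY).astype(float)
c=s['c2w'][:3,3];X=c+rays*((.04-c[2])/rays[...,2])[...,None];B=w2b(X)
for nm,m in [('rgb',(abs(B[...,0])<.012)&(abs(B[...,1])<.06)&(g<45)&(W[...,2]<.05)),('depth',(abs(B[...,0])<.012)&(abs(B[...,1])<.06)&(W[...,2]<.036))]:
    print(nm,m.sum(),B[m].min(0) if m.any() else '',B[m].max(0) if m.any() else '')
E
```

```text
t: 25.15
position: [0.4893, 0.168, 0.2412]
ee_rot: [0.001, 0.639, 0.769, 0.0]
wrist_force: [0.4, -0.1, -0.9]
gripper_width: 0.0222
t 25.15 p [0.4893 0.168  0.2412] yang 10.6 z [ 0.002 -0.001 -1.   ] F [ 0.4 -0.1 -0.9] w 0.0222 q [ 0.28 -0.06  1.88 -0.    1.32  0.1 ]
shaft at tcp [0.0006 0.0016] slope [-0.0039  0.0211] res 0.00016 1134 zmax [0.0658 0.0659 0.0662 0.0662 0.0666 0.0667 0.0671 0.0683] tip offs at .073 [0.0003 0.0032]
rgb 0  
depth 2 [-0.00701268  0.02434001] [-0.00700442  0.02553509]
```

View pics/w16.png

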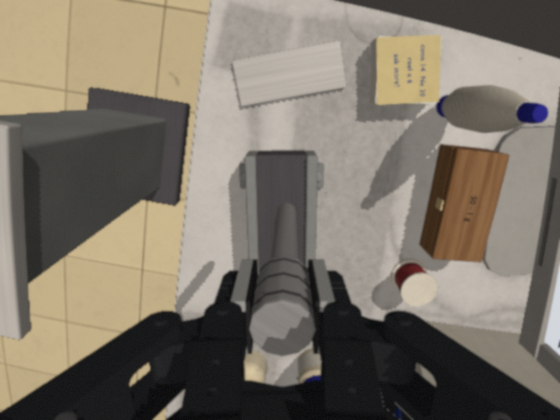

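```bash
python3 - <<'E'
from h import *
print(w2b(manip.get_state()['position']))
R=down(10.68)@Rn.from_rotvec([.021,.004,0]).as_matrix()
rows(b2w(-.0015,.08,.12),R)
E
```

```text
[0.00063045 0.07856302]
lin [0.0016, -0.0024, 0.1214] ang [0.0229, 0.0054, -0.0016] deg 1.4
```

```bash
python3 -m pendant '[{"linear":[0.0015,-0.0024,0.04],"angular":[0.023,0.005,-0.0016]},{"linear":[0.0015,-0.0024,0.09],"angular":[0.023,0.005,-0.0016]},{"linear":[0.0015,-0.0024,0.115],"angular":[0.023,0.005,-0.0016]},{"linear":[0.0015,-0.0024,0.121],"angular":[0.023,0.005,-0.0016]},{"linear":[0.0015,-0.0024,0.121],"angular":[0.023,0.005,-0.0016]},{"linear":[0.0015,-0.0024,0.121],"angular":[0.023,0.005,-0.0016]}]' 0.0 80
python3 - <<'E'
from h import *
s=snap('wrist','w17.png');show(s['st']);print(w2b(s['st']['position']))
pintool(s)
# rails centreline in this view at row of floor
W,_=cloud(s);B=w2b(W)
for y in [.095,.09,.085,.06,.04]:
    m=(abs(B[...,1]-y)<.004)&(W[...,2]>.043)&(W[...,2]<.05)&(abs(B[...,0])<.045);b=B[m][:,0]
    if m.sum()>10: print(y,b.min().round(4),b.max().round(4),b[b<0].max().round(4),b[b>0].min().round(4))
snap('top','top8.png')
E
```

```text
t: 25.95
position: [0.4886, 0.1702, 0.1224]
ee_rot: [-0.007, 0.638, 0.77, -0.005]
wrist_force: [0.5, 0.5, -0.9]
gripper_width: 0.0222
t 25.95 p [0.4886 0.1702 0.1224] yang 10.74 z [-0.018  0.001 -1.   ] F [ 0.5  0.5 -0.9] w 0.0222 q [0.28 0.04 2.   0.01 1.12 0.09]
[0.00025724 0.08080511]
shaft at tcp [0.0006 0.0016] slope [-0.0037  0.0216] res 0.00015 1133 zmax [0.0843 0.0843 0.0843 0.0843 0.0844 0.0844 0.0845 0.085 ] tip offs at .073 [0.0003 0.0032]
0.095 -0.0392 0.0385 -0.0271 0.027
0.09 -0.0387 0.0387 -0.0271 0.0271
0.085 -0.0389 0.0389 -0.0273 0.0268
0.06 -0.0391 0.0385 -0.0271 0.0273
0.04 -0.0389 0.0386 -0.027 0.0273
```

View pics/w17.png

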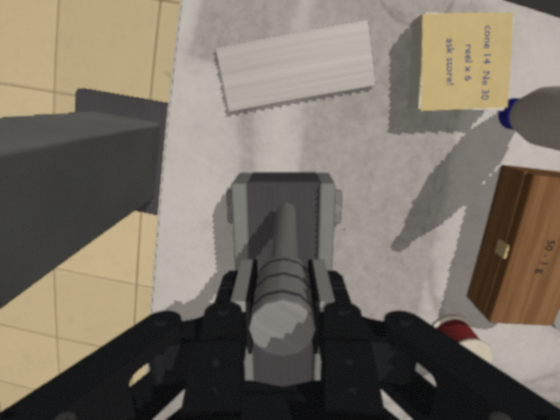

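```bash
python3 -m pendant '[{"linear":[0,-0.002,0.003],"angular":[0.003,0,0]},{"linear":[0,-0.002,0.005],"angular":[0.003,0,0]},{"linear":[0,-0.002,0.006],"angular":[0.003,0,0]},{"linear":[0,-0.002,0.007],"angular":[0.003,0,0]},{"linear":[0,-0.002,0.008],"angular":[0.003,0,0]}]' 0.0 80
python3 -m pendant '[{"linear":[0,0,0.001],"angular":[0,0,0]},{"linear":[0,0,0.002],"angular":[0,0,0]}]' 0.0 80
python3 -c "
from h import *
show();print(w2b(manip.get_state()['position']))"
```

```text
t: 26.68
position: [0.4853, 0.1697, 0.1141]
ee_rot: [-0.009, 0.638, 0.77, -0.008]
wrist_force: [-3.1, 0.0, 11.5]
gripper_width: 0.0225
t: 26.92
position: [0.4857, 0.1699, 0.1141]
ee_rot: [-0.009, 0.638, 0.77, -0.007]
wrist_force: [-6.4, -2.4, 20.6]
gripper_width: 0.0223
t 26.93 p [0.4857 0.1699 0.1141] yang 10.77 z [-0.023 -0.    -1.   ] F [-6.4 -2.4 20.6] w 0.0223 q [0.28 0.05 2.01 0.01 1.1  0.09]
[-0.00262308  0.08111791]
```

```bash
python3 -m pendant '[{"linear":[0,0.001,-0.003],"angular":[0,0,0]},{"linear":[-0.005,0.001,-0.0025],"angular":[0,0,0]},{"linear":[-0.012,0.001,-0.0025],"angular":[0,0,0]},{"linear":[-0.019,0.001,-0.0025],"angular":[0,0,0]},{"linear":[-0.026,0.001,-0.0025],"angular":[0,0,0]},{"linear":[-0.032,0.001,-0.0025],"angular":[0,0,0]},{"linear":[-0.038,0.001,-0.0025],"angular":[0,0,0]},{"linear":[-0.042,0.001,-0.0025],"angular":[0,0,0]}]' 0.0 80
python3 - <<'E'
from h import *
s=snap('wrist','w18.png');show(s['st']);print(w2b(s['st']['position']));pintool(s)
E
```

```text
t: 27.92
position: [0.4952, 0.13, 0.1142]
ee_rot: [-0.009, 0.638, 0.77, -0.006]
wrist_force: [-1.0, 4.6, 6.5]
gripper_width: 0.0222
t 27.93 p [0.4952 0.13   0.1142] yang 10.7 z [-0.021  0.003 -1.   ] F [-1.   4.6  6.5] w 0.0222 q [0.2  0.04 2.02 0.01 1.1  0.01]
[-0.000732    0.04008893]
shaft at tcp [0.0015 0.0016] slope [0.0123 0.0205] res 0.00016 1186 zmax [0.0757 0.0757 0.0757 0.0757 0.0758 0.0759 0.076  0.076 ] tip offs at .073 [0.0024 0.0031]
```

```bash
python3 -m pendant '[{"linear":[-0.003,0,0],"angular":[0,0,0]},{"linear":[-0.006,-0.0005,0],"angular":[0,0,0]},{"linear":[-0.009,-0.0005,0],"angular":[0,0,0]},{"linear":[-0.012,-0.0005,0],"angular":[0,0,0]},{"linear":[-0.014,-0.0005,0],"angular":[0,0,0]}]' 0.0 80
python3 -m pendant '[{"linear":[-0.0015,0,0.0005],"angular":[0,0,0]},{"linear":[-0.003,0,0.001],"angular":[0,0,0]},{"linear":[-0.004,0,0.001],"angular":[0,0,0]}]' 0.0 80
python3 - <<'E'
from h import *
s=snap('wrist','w19.png');show(s['st']);print(w2b(s['st']['position']));pintool(s)
E
```

```text
t: 28.6
position: [0.4971, 0.1156, 0.1138]
ee_rot: [-0.009, 0.638, 0.77, -0.006]
wrist_force: [0.1, 0.0, -0.7]
gripper_width: 0.0222
t: 28.98
position: [0.496, 0.1103, 0.111]
ee_rot: [-0.009, 0.638, 0.77, -0.009]
wrist_force: [-0.1, 0.3, -1.9]
gripper_width: 0.0224
t 28.98 p [0.496  0.1103 0.111 ] yang 10.76 z [-0.026 -0.001 -1.   ] F [-0.1  0.3 -1.9] w 0.0224 q [ 0.17  0.04  2.03  0.    1.1  -0.02]
[-0.00351477  0.02058804]
shaft at tcp [0.0007 0.0016] slope [-0.0025  0.0205] res 0.00016 1140 zmax [0.0769 0.0782 0.079  0.0797 0.0815 0.0825 0.0834 0.0839] tip offs at .073 [0.0005 0.0031]
```

```bash
python3 -m pendant '[{"linear":[0.0015,0.001,0],"angular":[-0.003,0,0]},{"linear":[0.003,0.002,0],"angular":[-0.005,0,0]},{"linear":[0.003,0.002,0.002],"angular":[-0.005,0,0]},{"linear":[0.003,0.002,0.004],"angular":[-0.005,0,0]},{"linear":[0.003,0.002,0.004],"angular":[-0.005,0,0]}]' 0.0 80
python3 - <<'E'
from h import *
s=snap('wrist','w20.png');show(s['st']);print(w2b(s['st']['position']));pintool(s)
E
```

```text
t: 29.65
position: [0.4977, 0.1139, 0.1076]
ee_rot: [-0.008, 0.638, 0.77, -0.006]
wrist_force: [0.3, -0.2, -2.6]
gripper_width: 0.0223
t 29.65 p [0.4977 0.1139 0.1076] yang 10.77 z [-0.02 -0.   -1.  ] F [ 0.3 -0.2 -2.6] w 0.0223 q [ 0.17  0.04  2.03  0.    1.09 -0.02]
[-0.00116304  0.02378647]
shaft at tcp [0.0006 0.0016] slope [-0.004   0.0207] res 0.00016 1130 zmax [0.0732 0.0745 0.0747 0.0752 0.077  0.0792 0.0814 0.0826] tip offs at .073 [0.0003 0.0031]
```

View pics/w20.png

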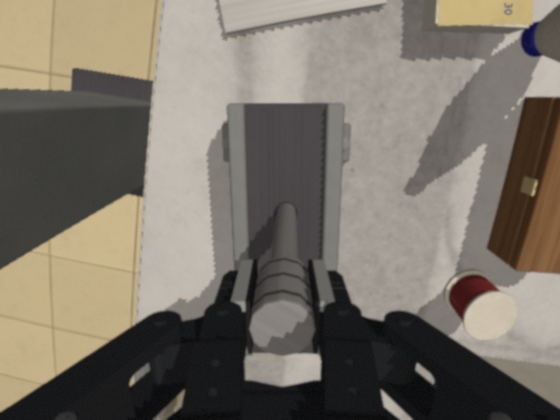

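```bash
python3 -m pendant '[{"linear":[0,0,0.003],"angular":[0,0,0]},{"linear":[0,0,0.006],"angular":[0,0,0]},{"linear":[0,0,0.009],"angular":[0,0,0]},{"linear":[0,0,0.012],"angular":[0,0,0]}]' 0.0 80
python3 -m pendant '[{"linear":[0,0,0.003],"angular":[0,0,0]},{"linear":[0,0,0.006],"angular":[0,0,0]},{"linear":[0,0,0.009],"angular":[0,0,0]},{"linear":[0,0,0.011],"angular":[0,0,0]}]' 0.0 80
python3 -c "
from h import *
show();print(w2b(manip.get_state()['position']))"
```

```text
t: 30.2
position: [0.4977, 0.1139, 0.0956]
ee_rot: [-0.007, 0.638, 0.77, -0.006]
wrist_force: [-0.9, -1.4, -0.3]
gripper_width: 0.022
t: 30.7
position: [0.4975, 0.1139, 0.0846]
ee_rot: [-0.007, 0.638, 0.77, -0.006]
wrist_force: [0.8, -1.6, -1.2]
gripper_width: 0.0223
t 30.7 p [0.4975 0.1139 0.0846] yang 10.76 z [-0.019  0.    -1.   ] F [ 0.8 -1.6 -1.2] w 0.0223 q [ 0.17  0.07  2.05  0.    1.04 -0.02]
[-0.00135616  0.02389824]
```

```bash
python3 -m pendant '[{"linear":[0,0,0.002],"angular":[0,0,0]},{"linear":[0,0,0.004],"angular":[0,0,0]},{"linear":[0,0,0.005],"angular":[0,0,0]},{"linear":[0,0,0.006],"angular":[0,0,0]},{"linear":[0,0,0.007],"angular":[0,0,0]},{"linear":[0,0,0.007],"angular":[0,0,0]}]' 0.0 80
python3 - <<'E'
from h import *
s=snap('wrist','w21.png');show(s['st']);print(w2b(s['st']['position']))
E
```

```text
t: 31.45
position: [0.4981, 0.1141, 0.0801]
ee_rot: [-0.007, 0.638, 0.77, -0.006]
wrist_force: [-4.0, -2.1, 11.8]
gripper_width: 0.0222
t 31.45 p [0.4981 0.1141 0.0801] yang 10.77 z [-0.018  0.    -1.   ] F [-4.  -2.1 11.8] w 0.0222 q [ 0.17  0.07  2.05  0.    1.03 -0.02]
[-0.0007979  0.0239498]
```

View pics/w21.png

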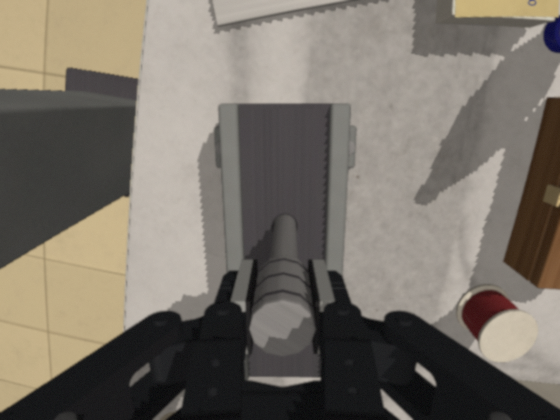

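```bash
python3 -m pendant '[{"linear":[0,0,-0.0015],"angular":[0,0,0]},{"linear":[0,0,-0.002],"angular":[0,0,0]}]' 0.0 80
python3 -m pendant '[{"linear":[0,0,0],"angular":[0,0,0]},{"linear":[0,0,0],"angular":[0,0,0]},{"linear":[0,0,0],"angular":[0,0,0]},{"linear":[0,0,0],"angular":[0,0,0]},{"linear":[0,0,0],"angular":[0,0,0]}]' 0.06 40
python3 -c "
from h import *
show();s=snap('wrist','w22.png')"
```

```text
t: 31.75
position: [0.4976, 0.114, 0.0803]
ee_rot: [-0.007, 0.638, 0.77, -0.006]
wrist_force: [-0.9, -1.5, 2.4]
gripper_width: 0.0219
t: 32.38
position: [0.4973, 0.1141, 0.0797]
ee_rot: [-0.008, 0.638, 0.77, -0.006]
wrist_force: [-0.2, -0.2, -0.2]
gripper_width: 0.0604
t 32.38 p [0.4973 0.1141 0.0797] yang 10.76 z [-0.019  0.    -1.   ] F [-0.2 -0.2 -0.2] w 0.0604 q [ 0.17  0.07  2.06  0.    1.03 -0.02]
```

View pics/w22.png

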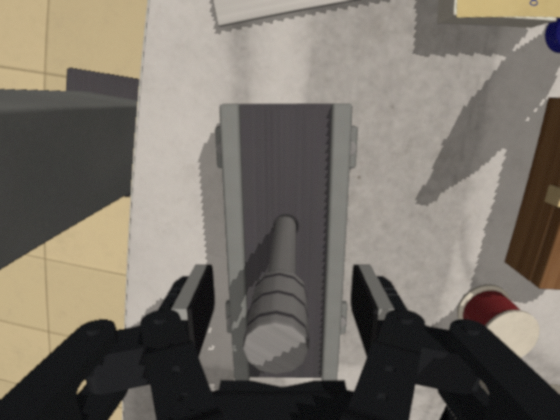

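Fingers clear of the knob (270±35, 335); pin stands. Retreat straight up.

```bash
python3 -m pendant '[{"linear":[0,0,-0.03],"angular":[0,0,0]},{"linear":[0,0,-0.07],"angular":[0,0,0]},{"linear":[0,0,-0.12],"angular":[0,0,0]},{"linear":[-0.05,-0.03,-0.16],"angular":[0,0,0]},{"linear":[-0.09,-0.06,-0.16],"angular":[0,0,0]},{"linear":[-0.09,-0.06,-0.16],"angular":[0,0,0]},{"linear":[-0.09,-0.06,-0.16],"angular":[0,0,0]}]' 0.06 40
python3 - <<'E'
from h import *
show();s=snap('wrist','w23.png')
W,_=cloud(s);B=w2b(W)
m=(W[...,2]>.1)&(W[...,2]<.17)&(abs(B[...,0])<.04)&(abs(B[...,1]-.0242)<.04);P=np.c_[B[m],W[m][:,2]]
print(m.sum(),P.min(0),P.max(0))
t=P[P[:,2]>P[:,2].max()-.006];print('top',t.mean(0),np.median(t[:,2]))
for n in ['top','side']:
    s=snap(n,n+'9.png')
    Wn,_=cloud(s);w=Wn.reshape(-1,3)
    print(n,'jar',np.nanpercentile(w[(abs(w[:,0]-.582)<.04)&(abs(w[:,1]+.1)<.035)&(w[:,2]>.05)],[2,50,98],axis=0).round(3).tolist(),'bob',np.nanpercentile(w[(abs(w[:,0]-.66)<.04)&(abs(w[:,1]-.264)<.04)&(w[:,2]>.05)],[2,50,98],axis=0).round(3).tolist())
E
```

```text
t: 33.3
position: [0.4583, 0.0144, 0.2405]
ee_rot: [-0.008, 0.638, 0.77, -0.006]
wrist_force: [-0.3, 0.8, 0.1]
gripper_width: 0.06
t 33.3 p [0.4583 0.0144 0.2405] yang 10.7 z [-0.019  0.001 -1.   ] F [-0.3  0.8  0.1] w 0.06 q [-0.02 -0.17  1.97  0.    1.35 -0.21]
1006 [-0.01479006  0.00578274  0.11683674] [0.00869583 0.03094729 0.15532985]
top [-0.00329646  0.01715767  0.15300036] 0.15305602454888373
top jar [[0.565, -0.121, 0.051], [0.586, -0.1, 0.067], [0.607, -0.079, 0.07]] bob [[0.651, 0.251, 0.071], [0.664, 0.265, 0.124], [0.681, 0.285, 0.16]]
side jar [[0.565, -0.125, 0.051], [0.585, -0.106, 0.066], [0.607, -0.084, 0.07]] bob [[0.65, 0.249, 0.053], [0.663, 0.257, 0.113], [0.68, 0.276, 0.158]]
```

View pics/w23.png

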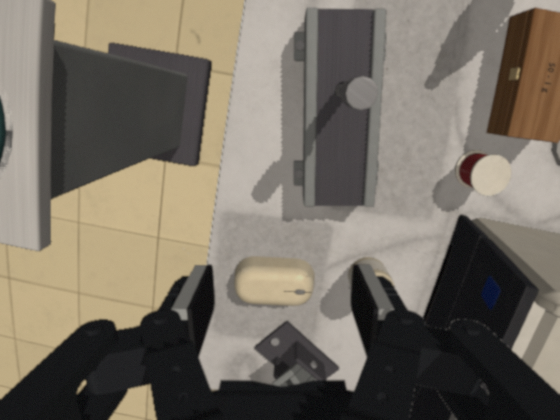

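View pics/side9.png

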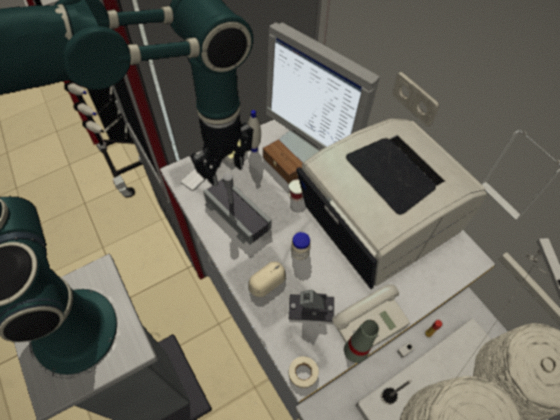

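```bash
python3 -c "
from plant import manip
print(manip.finish_job())"
```

```text
the job is handed in; nothing more can be done
None
```

The job is done and handed in at about 33.5 s of the 72 s. The cover strip lies flat on the worktop, and the spindle pin stands fully home in the blind hole.

- **Strip:** I pushed it about 83 mm along the channel until it hung out over the -y end. I pinched it across its width, lifted it off and laid it to the left of the base. It read level at 5–6 mm high along its length.
- **Pin:** I pulled it out along the slant and set it on the bare floor near the +y end, on the centreline. I slid it until it dropped, at about y = +24 mm, then pushed it to the bottom with about 12 N. It went down 34.0 mm from floor contact, matching the hole's depth. After release its top read 153 mm, as it should (147 mm pin, hole bottom at 6 mm).
- **Bystanders:** the jar and bobbin read the same positions before and after, to within a few millimetres. The arm was clear, with the force reading near zero.

Three checks did not match:

- **Finger length:** the closed fingertips end about 35 mm short of the stated TCP. My first push therefore passed over the strip without touching it. I found the offset by camera and touch and corrected for it.
- **Strip release:** I misjudged the strip's height in the fingers. They pressed on the worktop with about 31 N, and the strip dropped about 5 mm on release, landing flat.
- **Pin lean:** the released pin leans about 3°, roughly what the hole's 1.8 mm of play allows. I left it that way.

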